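# Uncap the reagents and build up the analyser carousel

### The arm

A 6-joint arm with a two-finger parallel gripper is mounted at the origin on the work surface. World frame = base frame: x ahead of the robot, y to its left, z up, the work surface at z = 0. Lengths are in mm, angles in rad, forces in N, time in s.
With the tool pointing down it reaches from about 350 to 775 mm from the base axis. Payload 7.3 kg.
Tool frame: the origin (TCP) lies between the finger pads; the fingertips stand 14 mm ahead of it and the grasp point (between the pads) lies 5 mm behind it; z points along the fingers, y is the line along which they close (so a half turn about z gives the same grasp; the last joint's range is limited). The gripper opens to 92 mm and grips with 3 to 60 N. Pads are 19 mm wide; open, the fingers measure 130 mm over their backs; the gripper's body (75 mm by 190 mm) begins 47 mm behind the grasp point.
Start: joints at [1.125, 0.342, 1.524, -0, 1.275, -0.146], TCP at [155.032, 501.606, 240.741] pointing down, gripper open.
Joint ranges: [-2.53, 2.53], [-0.77, 2.02], [0.04, 2.7], [-1, 4.14], [0.28, 2.66], [-3.11, 3.11]. Speed limits (rad/s): [2.57, 2.57, 3.14, 3.14, 3.14, 3.14].

### API

Orientations are given as [roll, pitch, yaw] about the fixed x, y, z axes, in that order (R = Rz(yaw) Ry(pitch) Rx(roll)).
In Python, from plant import get_obs, cams, close_job gives the robot as it stands. The module is installed in compiled form; this text tells all that it offers.
- The arm moves only by the shell command python3 -m creep 'ROWS'. ROWS is JSON, a list of rows, each an object of numbers: "hand": the opening, from 0 (shut) to 1 (fully open); "tx", "ty", "tz": the shift along the tool's x, y, z in m; "spin": the turn about the tool's z in degrees. In form: [{"hand": .., "tx": .., "ty": .., "tz": .., "spin": ..}, ...]. A call has 1 to 5 rows; each row shifts and turns the commanded pose from where the row before left it, along the tool's axes as they then stand; what a row does not reach is not made up. A row lasts 1/8 s, in which the tool goes at most 62.5 mm and 10.7 degrees, less where a joint would pass 70% of its speed; a pose out of reach is approached as far as the arm can. A call is refused whole if a number of a shift passes 0.0625 or a number of a turn 10.7, either way. A call with a gripper value outside its range is refused whole. The fingers move at their own pace and stop on an object; the grip force is fixed at half the most. Time passes only in rows, so rows that do not move let the fingers close. It gives the time, the measured TCP pose, the force, the opening and the grip force at its end, in the units of the state.
- get_obs(): the state, without advancing time (a new reading comes with each control period).
- cams.capture(name): name is "scene" or "top"; returns a dict with "color" (384x512x3 uint8, red, green, blue), "K" (3x3 intrinsics, pixels), "R" (3x3) and "t" (3): a world point X has camera coordinates R X + t. Camera axes: x right, y down, z forward; pixel columns grow to the right and rows downward; lengths in mm; the calibration is good to about 2 mm. A picture is of the moment at which its call begins. There is no depth.
- close_job(): hands the job in; it is judged then, once.
The state is a dict: "time": time; "joint_positions": joint angles; "dq": joint speeds; "tau": joint torques, N m; "tool_pos": TCP position; "tcp_rot": TCP orientation; "contact_force": force on the tool from outside, world axes, zero at the start; "moment": the same for the moment, N m; "grip_width": finger opening in mm; "finger_force": force on a finger pad.
Only numpy, scipy, OpenCV 4.12 (cv2) and the standard library are available. Lean on these libraries where they do the work, as an engineer would, in place of code of your own. Each camera call takes 0.05 s, during which the arm holds its last target. There are 200 camera calls.

### The job

Get the analyser ready for its next run: lift every loose cap off the reagent bottles and set each one, closed top up, in its own pocket of the white cap rack. Then build up the spindle in order - the wide grey reagent cover, the white spacer ring, the blue sample disc, and the black knob on top - each right way up (grip collars upwards), level and fully down before the next. Leave the other things on the counter where they are.

Things in the scene. Friction and masses are not known exactly. Their poses are not given: they have to be found in the camera images.
- analyser: White bench analyser, fixed. Origin: on its spindle axis at table level; z up. Deck 80 mm above the table; a tower with the screen stands 142 to 240 mm from the spindle towards its own +y, 190 mm high (218 mm at the parked probe arm). The upright steel spindle is 16 mm thick, tapered over the top 14 mm, tip 232 mm above the table.
- reagents: Grey reagent carousel, fixed on the analyser deck at any angle: four white bottles 62 mm from the spindle on its own +x, +y, -x and -y. Bottle shoulders (50 mm wide) are 133 mm, open necks (28 mm wide) 149 mm above the table. Origin: on the spindle axis, 80 mm above the table.
- spindle_seat (a point): Point on the spindle axis at the top of the black hub (44 mm diameter), 152 mm above the table, where the cover's underside comes to rest; z up. The spindle rises 80 mm above it. The bottle necks end 3 mm below it, but a cap left on a bottle stands 7 mm above it and holds the cover up.
- cover: Reagent cover: grey disc 190 mm diameter, 4 mm thick, with a yellow grip collar 46 mm diameter that rises to 34 mm above the underside; 20 mm bore. 0.15 kg. Origin: centre of its underside; z up (collar side). Goes on first.
- spacer: White spacer ring, 46 mm diameter, 16 mm high, 20 mm bore. 0.05 kg. Origin: centre of its underside; z up. Goes on second and rests on the cover's collar.
- sample_disc: Sample disc: blue disc 150 mm diameter, 5 mm thick, with a ring of dark sample holes and a white grip collar 46 mm diameter that rises to 20 mm above the underside; 20 mm bore. 0.16 kg. Origin: centre of its underside; z up (collar side). Goes on third and rests on the spacer.
- knob: Black fluted retaining knob with a red dot on top: 50 mm diameter, 36 mm high, a 20 mm blind bore 14 mm deep below. 0.08 kg. It pushes on, no turning. Origin: centre of its underside; z up. Goes on last and rests on the sample disc's collar, with the spindle tip inside it.
- cap_rack: White cap rack, fixed: 53 mm (x) by 196 mm (y) by 10 mm high. Four open pockets in a row along y, each 45 mm by 44 mm, floor 4 mm above the table. Origin: centre of its underside.
- pocket1 (a point): Centre of the floor of pocket 1 of the cap rack, at y = -72 mm of the rack, 4 mm above the table.
- pocket2 (a point): Centre of the floor of pocket 2 of the cap rack, at y = -24 mm of the rack, 4 mm above the table.
- pocket3 (a point): Centre of the floor of pocket 3 of the cap rack, at y = 24 mm of the rack, 4 mm above the table.
- pocket4 (a point): Centre of the floor of pocket 4 of the cap rack, at y = 72 mm of the rack, 4 mm above the table.
- cap1: Red screw cap, resting loose over the neck of a reagent bottle on the analyser: 38 mm diameter, 26 mm high, hollow below (16 mm deep, 2.5 mm wall). Origin: centre of its underside. On its bottle the underside is 133 mm above the table and 62 mm from the spindle axis; the 28 mm wide neck reaches 16 mm up inside it. May be absent: then its pose is None from the start and that bottle stands open.
- cap2: Yellow screw cap, resting loose over the neck of a reagent bottle on the analyser: 38 mm diameter, 26 mm high, hollow below (16 mm deep, 2.5 mm wall). Origin: centre of its underside. On its bottle the underside is 133 mm above the table and 62 mm from the spindle axis; the 28 mm wide neck reaches 16 mm up inside it. May be absent: then its pose is None from the start and that bottle stands open.
- cap3: Blue screw cap, resting loose over the neck of a reagent bottle on the analyser: 38 mm diameter, 26 mm high, hollow below (16 mm deep, 2.5 mm wall). Origin: centre of its underside. On its bottle the underside is 133 mm above the table and 62 mm from the spindle axis; the 28 mm wide neck reaches 16 mm up inside it. May be absent: then its pose is None from the start and that bottle stands open.
- cap4: Green screw cap, resting loose over the neck of a reagent bottle on the analyser: 38 mm diameter, 26 mm high, hollow below (16 mm deep, 2.5 mm wall). Origin: centre of its underside. On its bottle the underside is 133 mm above the table and 62 mm from the spindle axis; the 28 mm wide neck reaches 16 mm up inside it. May be absent: then its pose is None from the start and that bottle stands open.
- meter: Bystander: blue hand-held meter with a white panel, 115 x 70 x 34 mm, lying loose. Origin: centre of its underside.
- dropper: Bystander: small white dropper bottle with a red cap, 28 mm diameter, 62 mm high, standing loose. Origin: centre of its underside.
- saline: Bystander: clear bottle with a blue cap, 44 mm diameter, 75 mm high, standing loose. Origin: centre of its underside.
- cassette: Bystander: white test cassette, 70 x 21 x 6 mm, lying loose near the robot. Origin: centre of its underside.
- marker: Bystander: black and red marker, 160 x 16 x 12 mm, lying loose. Origin: centre of its underside.
Not all that is in view belongs to the job. Of the things that look like the cap3, the smallest one is meant.

How it is judged:
By the outcome, as a careful person would: the job done as asked, in the order asked, and still so for the second after the job is handed in, with the robot touching nothing.
Of cap1, cap2, cap3, cap4 only 2 to 4 are there at a start; the rules pass over those that are not, and their reading is None.
At some moment in a run one of cover, spacer, sample_disc, knob may be knocked a few centimetres aside while the robot is not near it.
It also fails if it takes over 210 s, if anything falls off the work surface, if the arm or the gripper's body presses on something with over 40 N, if the wrist force passes 120 N, or if a joint passes its speed limit or range.

## Working session

There is one attempt and no reset: what is moved stays moved. The work goes in short steps, Python scripts to look and compute and a shell command to move; the robot and the scene stay as the last step left them, time stands still between calls to the robot, and variables do not carry over. Pictures are saved under pics/ and viewed, at most 14 in all, crops included, and the job is handed in when it is done.

```bash
mkdir -p pics; python3 - <<'E'
from plant import get_obs,cams
import cv2
for n in("scene","top"):
    c=cams.capture(n);cv2.imwrite(f"pics/{n}0.png",c["color"][:,:,::-1]);print(n,c["K"].round(1).tolist(),c["R"].round(3).tolist(),c["t"].round(1).tolist())
o=get_obs();print(o)
E
```

```text
scene [[407.0, 0.0, 255.3], [0.0, 407.0, 189.4], [0.0, 0.0, 1.0]] [[-0.757, 0.654, 0.003], [0.505, 0.587, -0.633], [-0.415, -0.477, -0.774]] [463.9, -197.3, 1278.2]
top [[480.8, 0.0, 257.3], [0.0, 480.8, 193.3], [0.0, 0.0, 1.0]] [[-0.004, -1.0, -0.003], [-0.991, 0.004, -0.135], [0.135, 0.003, -0.991]] [-16.2, 575.0, 1511.2]
{'time': 0.1, 'joint_positions': array([ 1.12502266e+00,  3.42644756e-01,  1.52490241e+00,  2.72138776e-05,
        1.27538694e+00, -1.46022004e-01]), 'dq': array([ 2.84566401e-04, -6.85146254e-04, -1.48255217e-03, -2.86515720e-03,
       -1.95523170e-05, -1.09237097e-03]), 'tau': array([ 1.57749557e-03, -4.32003951e+01, -2.44697821e+01,  7.18351454e-02,
        5.24630724e-02, -4.55211864e-05]), 'tool_pos': array([154.86155786, 501.29410534, 240.12540505]), 'tcp_rot': array([-3.14026926e+00, -2.20934345e-04,  2.84183291e+00]), 'contact_force': array([ 0.41394009, -0.48915545, -0.46522429]), 'moment': array([ 0.01217914, -0.0019407 , -0.00049188]), 'finger_force': 0.0, 'grip_width': 91.809378755732}
```

View pics/scene0.png

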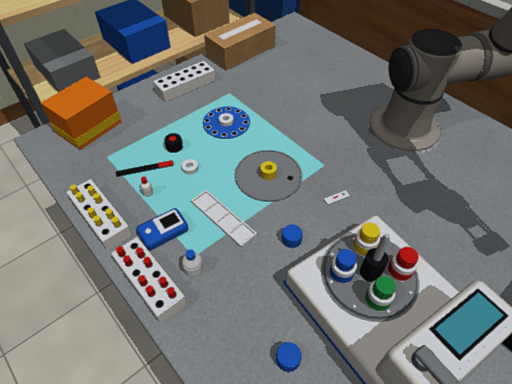

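View pics/top0.png

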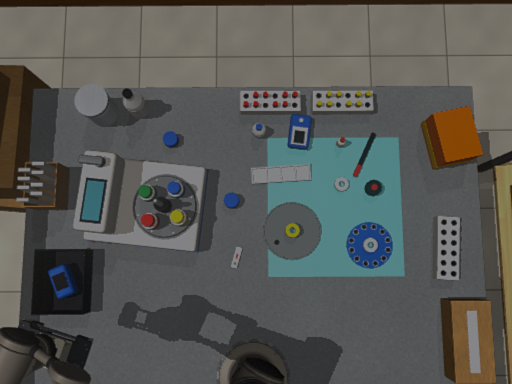

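The scene view shows the analyser at right, with caps yellow (368,237), red (404,262), green (382,291) and blue (344,265). The top view has the same caps at (177,216), (149,220), (147,191) and (174,188).
Things that could be taken for cap3 in the top view are the blue on a bottle (174,188), loose blue caps at (171,139) and (231,200), and the saline cap (259,129).
I'll check these in a crop and measure them.

```bash
cat > h.py <<'E'
import numpy as np,cv2
from plant import get_obs,cams
HUE=dict(red=((0,8),(170,180)),yellow=((20,34),),blue=((104,125),),green=((45,75),))
def cap(n): return cams.capture(n)
def ray(c,p):
    d=c["R"].T@np.linalg.inv(c["K"])@np.array([p[0],p[1],1.]); return -c["R"].T@c["t"],d/np.linalg.norm(d)
def plane(c,p,z):
    o,d=ray(c,p); return o+d*(z-o[2])/d[2]
def proj(c,X):
    q=c["K"]@(c["R"]@np.asarray(X,float)+c["t"]); return q[:2]/q[2]
def tri(cs,ps):
    A=np.zeros((3,3));b=np.zeros(3);r=[ray(c,p) for c,p in zip(cs,ps)]
    for o,d in r: M=np.eye(3)-np.outer(d,d);A+=M;b+=M@o
    X=np.linalg.solve(A,b); return X,[np.linalg.norm((np.eye(3)-np.outer(d,d))@(X-o)) for o,d in r]
def blobs(mask,amin=20):
    n,l,s,c=cv2.connectedComponentsWithStats(mask.astype(np.uint8))
    return [(c[i],s[i]) for i in range(1,n) if s[i,4]>=amin],l
def cmask(c,name,smin=130,vmin=60):
    h=cv2.cvtColor(c["color"],cv2.COLOR_RGB2HSV)
    m=np.zeros(h.shape[:2],bool)
    for a,b in HUE[name]: m|=(h[...,0]>=a)&(h[...,0]<=b)
    return m&(h[...,1]>smin)&(h[...,2]>vmin)
def crop(c,x,y,w,h,k,fn):
    cv2.imwrite("pics/"+fn,cv2.resize(c["color"][y:y+h,x:x+w,::-1],None,fx=k,fy=k,interpolation=cv2.INTER_CUBIC))
E
python3 - <<'E'
from h import *
S,T=cap("scene"),cap("top")
for n in HUE:
  for c,l in((S,"S"),(T,"T")):
    print(n,l,[(b[0].round(1).tolist(),b[1][2:].tolist()) for b in blobs(cmask(c,n),25)[0]])
a=T["color"][120:270,125:265,::-1];b=S["color"][210:375,260:430,::-1]
im=np.zeros((480,800,3),np.uint8);im[:429,:400]=cv2.resize(a,(400,429),interpolation=2);im[:388,400:]=cv2.resize(b,(400,388),interpolation=2)
cv2.imwrite("pics/c1.png",im)
im=np.zeros((600,800,3),np.uint8);im[:,:400]=cv2.resize(T["color"][120:285,240:420,::-1],(400,367),interpolation=2)[:1].repeat(600,0)*0
x=cv2.resize(T["color"][125:285,240:415,::-1],(700,600) if 0 else (656,600),interpolation=2);cv2.imwrite("pics/c2.png",x)
E
```

```text
red S [([172.2, 137.9], [8, 6, 34]), ([164.9, 163.8], [15, 7, 74]), ([143.5, 179.4], [6, 6, 26]), ([123.5, 255.4], [16, 20, 124]), ([406.9, 257.0], [22, 21, 352]), ([139.7, 252.1], [8, 10, 58]), ([147.2, 261.6], [8, 10, 57]), ([399.1, 274.9], [23, 13, 122]), ([142.2, 280.0], [9, 11, 68]), ([162.7, 281.5], [8, 10, 61]), ([149.9, 290.5], [9, 10, 64]), ([170.9, 291.9], [9, 11, 67])]
red T [([356.9, 170.0], [8, 12, 47]), ([373.9, 186.6], [7, 6, 29]), ([146.8, 219.6], [13, 12, 125])]
yellow S [([89.6, 130.2], [71, 36, 551]), ([268.0, 170.1], [17, 19, 262]), ([76.6, 192.7], [14, 17, 105]), ([93.9, 193.5], [15, 18, 106]), ([94.0, 215.9], [15, 19, 119]), ([112.2, 217.0], [15, 19, 118]), ([369.2, 232.4], [20, 20, 315]), ([359.4, 248.4], [16, 17, 98])]
yellow T [([429.0, 144.4], [17, 49, 179]), ([176.3, 216.0], [12, 13, 128]), ([292.0, 229.9], [15, 15, 132])]
blue S [([133.3, 29.5], [75, 63, 3077]), ([288.1, 6.6], [14, 17, 182]), ([136.3, 79.2], [40, 19, 198]), ([225.8, 122.6], [47, 31, 746]), ([158.9, 233.1], [51, 42, 750]), ([291.6, 235.6], [21, 23, 388]), ([345.7, 259.3], [21, 22, 352]), ([190.0, 254.4], [9, 10, 79]), ([340.2, 277.7], [23, 14, 112]), ([324.4, 333.3], [82, 105, 257]), ([288.0, 356.3], [26, 30, 595])]
blue T [([299.3, 128.6], [24, 35, 369]), ([258.5, 126.5], [6, 6, 32]), ([169.7, 138.3], [15, 14, 169]), ([173.3, 187.2], [12, 13, 122]), ([230.9, 199.8], [15, 15, 183]), ([368.9, 244.7], [46, 46, 1108]), ([60.9, 281.4], [26, 35, 385])]
green S [([384.8, 286.0], [21, 23, 332]), ([380.5, 307.1], [15, 7, 54])]
green T [([144.0, 190.6], [13, 12, 113])]
```

View pics/c1.png

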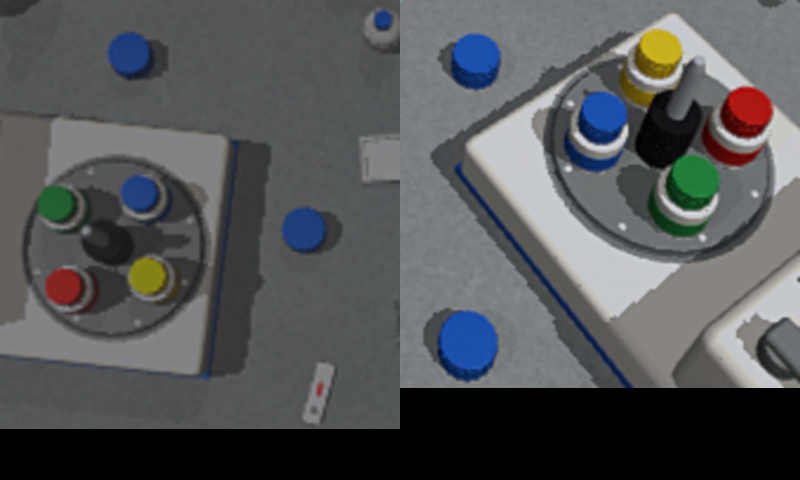

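View pics/c2.png

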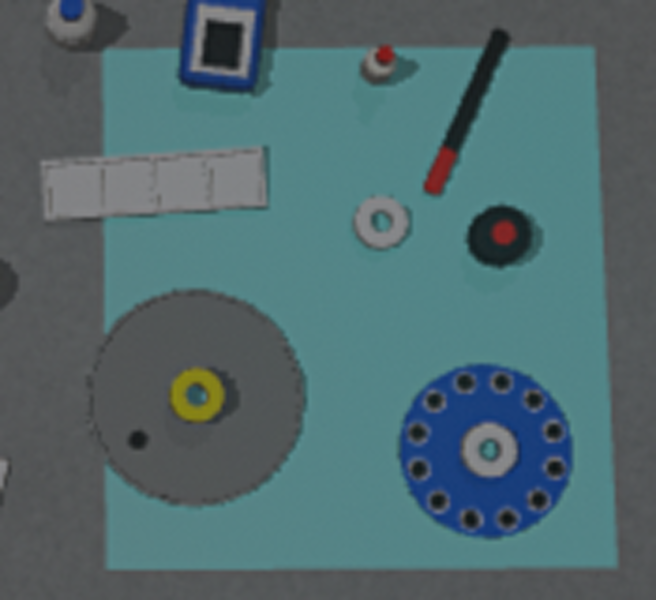

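The crops confirm the blue cap on its bottle, 12 px across in the top view, as the smallest blue. The loose ones are 15 px and are decoys. The cover, spacer, disc and knob all lie right way up. Next I'll compute positions.

```bash
cat >> h.py <<'E'
def near(c,m,p,amin=15,r=40):
    bs=[b for b in blobs(m,amin)[0] if np.linalg.norm(b[0]-p)<r]
    return max(bs,key=lambda b:b[1][4])[0] if bs else None
def white(c,v=150):
    a=c["color"].astype(int); return (a.min(2)>v)&(a.max(2)-a.min(2)<30)
E
python3 - <<'E'
from h import *
S,T=cap("scene"),cap("top")
print("camS",-S["R"].T@S["t"],"camT",-T["R"].T@T["t"])
P=[]
for n,s,t in(("red",(407,257),(147,220)),("yellow",(369,232),(176,216)),("blue",(346,259),(173,187)),("green",(385,286),(144,191))):
    a,b=near(S,cmask(S,n),s,r=6),near(T,cmask(T,n),t,r=6);X,e=tri([S,T],[a,b]);P.append(plane(T,b,158));print(n,X.round(1),np.round(e,1),"T@158",P[-1].round(1),"S@152",plane(S,a,152).round(1))
P=np.array(P);print("centre",P.mean(0),[np.linalg.norm(p-P.mean(0)).round(1) for p in P],[np.degrees(np.arctan2(*(p-P.mean(0))[[1,0]])).round(1) for p in P])
def sh(n,a,b,z):
    X,e=tri([S,T],[a,b]);print(n,a,b,X.round(1),np.round(e,1),"T",plane(T,b,z).round(1),"S",plane(S,a,z).round(1))
sh("cover",near(S,cmask(S,"yellow"),(268,170)),near(T,cmask(T,"yellow"),(292,230)),30)
sh("spacer",near(S,white(S),(190,166),r=8),near(T,white(T),(342,184),r=8),14)
sh("disc",near(S,cmask(S,"blue"),(226,122),r=10),near(T,cmask(T,"blue"),(369,245),r=10),5)
sh("disccollar",near(S,white(S),(226,119),r=8),near(T,white(T),(370,245),r=8),18)
sh("knobdot",near(S,cmask(S,"red"),(172,138),r=8),near(T,cmask(T,"red"),(374,187),r=8),36)
m=white(T,140);bs,l=blobs(cv2.morphologyEx(m.astype(np.uint8),cv2.MORPH_CLOSE,np.ones((5,5))),200)
for b in bs: print(b[0],b[1])
i=l[175,265] or l[176,290];r=cv2.minAreaRect(np.argwhere(l==i)[:,::-1].astype(np.float32));print(r,[plane(T,p,10).round(0) for p in cv2.boxPoints(r)],plane(T,r[0],10))
E
```

```text
camS [981.2764575  422.77440759 863.83853263] camT [ 365.20391204  -22.61120767 1574.9858567 ]
red [482.  311.  147.7] [0.9 0.9] T@158 [481.6 307.7 158. ] S@152 [484.5 312.4 152. ]
yellow [492.6 223.7 146.6] [1.1 1.1] T@158 [492.1 220.8 158. ] S@152 [495.7 226.1 152. ]
blue [579.3 234.2 147.7] [1.1 1.1] T@158 [578.3 231.4 158. ] S@152 [581.  236.2 152. ]
green [568.6 321.4 151.3] [1.4 1.4] T@158 [568.3 318.5 158. ] S@152 [568.2 322.7 152. ]
centre [530.05331648 269.57912317 158.        ] [np.float64(61.7), np.float64(61.8), np.float64(61.5), np.float64(62.0)] [np.float64(141.8), np.float64(-127.9), np.float64(-38.4), np.float64(52.0)]
cover [268.03816794 170.1221374 ] [292.0530303  229.91666667] [ 456.8 -129.1   18.2] [1.7 1.7] T [ 457.2 -129.6   30. ] S [ 463.1 -120.1   30. ]Traceback (most recent call last):
  File "<stdin>", line 11, in <module>
  File "<stdin>", line 9, in sh
  File "h.py", line 12, in tri
    A=np.zeros((3,3));b=np.zeros(3);r=[ray(c,p) for c,p in zip(cs,ps)]
                                       ~~~^^^^^
  File "h.py", line 6, in ray
    d=c["R"].T@np.linalg.inv(c["K"])@np.array([p[0],p[1],1.]); return -c["R"].T@c["t"],d/np.linalg.norm(d)
                                               ~^^^
TypeError: 'NoneType' object is not subscriptable
```

```bash
python3 - <<'E'
from h import *
S,T=cap("scene"),cap("top")
for p in((342,184),(336,184),(347,184),(371,240),(376,245),(260,175),(290,172)): print(p,T["color"][p[1],p[0]])
for p in((184,166),(226,114),(219,119),(210,205)): print(p,S["color"][p[1],p[0]])
def sh(n,a,b,z):
    if a is None or b is None: print(n,a,b);return
    X,e=tri([S,T],[a,b]);print(n,a,b,X.round(1),np.round(e,1),"T",plane(T,b,z).round(1),"S",plane(S,a,z).round(1))
for v in (120,):
  sh("spacer",near(S,white(S,v),(190,166),r=8),near(T,white(T,v),(342,184),r=8),14)
  sh("disccollar",near(S,white(S,v),(226,119),r=8),near(T,white(T,v),(370,245),r=8),18)
sh("disc",near(S,cmask(S,"blue"),(226,122),r=10),near(T,cmask(T,"blue"),(369,245),r=10),5)
sh("knobdot",near(S,cmask(S,"red"),(172,138),r=8),near(T,cmask(T,"red"),(374,187),r=8),36)
for c,p,q in((T,(260,175),(290,172)),(S,(210,205),(230,225))):
  m=cv2.morphologyEx(white(c,100).astype(np.uint8),cv2.MORPH_CLOSE,np.ones((3,3)));bs,l=blobs(m,150)
  for i in {l[p[1],p[0]],l[q[1],q[0]]}-{0}:
    r=cv2.minAreaRect(np.argwhere(l==i)[:,::-1].astype(np.float32));print(r,[plane(c,x,8).round(0).tolist() for x in cv2.boxPoints(r)],plane(c,r[0],8))
E
```

```text
(342, 184) [ 75 133 133]
(336, 184) [132 134 136]
(347, 184) [133 134 136]
(371, 240) [133 134 136]
(376, 245) [134 134 136]
(260, 175) [130 130 132]
(290, 172) [130 132 134]
(184, 166) [201 203 208]
(226, 114) [207 208 209]
(219, 119) [164 161 157]
(210, 205) [179 179 181]
spacer [189.47468354 165.65822785] [341.08247423 183.64948454] [ 608.9 -293.7    8.6] [1.4 1.4] T [ 609.2 -293.8   14. ] S [ 610.4 -288.    14. ]
disccollar [225.86915888 118.86915888] [370.09 244.44] [ 409.  -380.9   12.2] [1.9 1.9] T [ 410.1 -381.    18. ] S [ 411.8 -373.8   18. ]
disc [225.77882038 122.61394102] [368.93761302 244.72242315] [ 409.1 -381.4   -3.7] [1.1 1.1] T [ 409.6 -380.2    5. ] S [ 414.2 -372.3    5. ]
knobdot [172.21212121 137.93939394] [373.93103448 186.62068966] [ 594.9 -395.5   34.5] [1.1 1.1] T [ 595.6 -395.9   36. ] S [ 595.  -393.1   36. ]
((280.3924865722656, 173.31536865234375), (15.96750545501709, 59.38977813720703), 86.34777069091797) [[667.0, 5.0, 8.0], [678.0, -192.0, 8.0], [625.0, -194.0, 8.0], [613.0, 1.0, 8.0]] [645.6215581  -95.15633991   8.        ]
((255.5, 197.5), (371.0, 511.0), 90.0) [[707.0, -1532.0, 8.0], [-931.0, -133.0, 8.0], [463.0, 592.0, 8.0], [1220.0, -60.0, 8.0]] [540.50546007 -83.17155725   8.        ]
```

```bash
cat >> h.py <<'E'
def plan(x,y,psi=None,ob=None):
    "spin (deg) then tx,ty (m) after that spin to reach world x,y at yaw psi (deg)"
    o=get_obs();p=o["tool_pos"];ps=np.degrees(o["tcp_rot"][2])
    psi=ps if psi is None else psi
    s=(ps-psi+180)%360-180;a=np.radians(psi);d=np.array([x,y])-p[:2]
    tx=d@[np.cos(a),np.sin(a)];ty=d@[np.sin(a),-np.cos(a)]
    print(f"t {o['time']:.1f} tcp {p.round(1)} yaw {ps:.1f} w {o['grip_width']:.1f} f {o['contact_force'].round(1)} | spin {s:.1f} tx {tx/1e3:.4f} ty {ty/1e3:.4f}")
E
python3 -c "
from h import *
plan(481.6,308.7,141.8)"
```

```text
t 0.4 tcp [155.  501.6 240.6] yaw 162.8 w 91.9 f [-0.2 -0.1 -0.3] | spin 21.0 tx -0.3759 ty 0.0504
```

```bash
python3 -m creep '[{"hand":0.65,"tx":0,"ty":0,"tz":0,"spin":10.5},{"hand":0.65,"tx":0,"ty":0,"tz":0,"spin":10.5},{"hand":0.65,"tx":-0.047,"ty":0.0063,"tz":0,"spin":0},{"hand":0.65,"tx":-0.047,"ty":0.0063,"tz":0,"spin":0},{"hand":0.65,"tx":-0.047,"ty":0.0063,"tz":0,"spin":0}]'; python3 -m creep '[{"hand":0.65,"tx":-0.047,"ty":0.0063,"tz":0,"spin":0},{"hand":0.65,"tx":-0.047,"ty":0.0063,"tz":0,"spin":0},{"hand":0.65,"tx":-0.047,"ty":0.0063,"tz":0,"spin":0},{"hand":0.65,"tx":-0.047,"ty":0.0063,"tz":0,"spin":0},{"hand":0.65,"tx":-0.047,"ty":0.0063,"tz":0,"spin":0}]'; python3 -m creep '[{"hand":0.65}]';python3 -c "
from h import *
plan(481.6,308.7,141.8)
T=cap('top');S=cap('scene');crop(T,125,120,130,130,3,'g1t.png');crop(S,290,190,160,140,3,'g1s.png')"
```

```text
time: 1.02
tool_pos: [278.6, 428.6, 240.8]
tcp_rot: [3.141, -0.0, 2.476]
contact_force: [0.9, 0.2, 0.5]
grip_width: 59.8
finger_force: 0.0
time: 1.65
tool_pos: [483.0, 307.9, 240.8]
tcp_rot: [3.141, -0.0, 2.475]
contact_force: [0.7, 1.1, -0.4]
grip_width: 59.6
finger_force: 0.0
t 1.6 tcp [483.  307.9 240.8] yaw 141.8 w 59.6 f [ 0.7  1.1 -0.4] | spin 0.0 tx 0.0016 ty -0.0002invalid input at $[0]: expected keys hand, tx, ty, tz, spin
```

```bash
python3 -m creep '[{"hand":0.65,"tx":0.0016,"ty":0,"tz":0.03,"spin":0},{"hand":0.65,"tx":0,"ty":0,"tz":0.03,"spin":0},{"hand":0.65,"tx":0,"ty":0,"tz":0.0258,"spin":0},{"hand":0.65,"tx":0,"ty":0,"tz":0,"spin":0},{"hand":0,"tx":0,"ty":0,"tz":0,"spin":0}]'; python3 -m creep '[{"hand":0,"tx":0,"ty":0,"tz":0,"spin":0},{"hand":0,"tx":0,"ty":0,"tz":0,"spin":0},{"hand":0,"tx":0,"ty":0,"tz":0,"spin":0},{"hand":0,"tx":0,"ty":0,"tz":-0.01,"spin":0},{"hand":0,"tx":0,"ty":0,"tz":-0.015,"spin":0}]'; python3 -m creep '[{"hand":0,"tx":0,"ty":0,"tz":-0.03,"spin":0},{"hand":0,"tx":0,"ty":0,"tz":-0.03,"spin":0},{"hand":0,"tx":0,"ty":0,"tz":-0.03,"spin":0},{"hand":0,"tx":0,"ty":0,"tz":0,"spin":0},{"hand":0,"tx":0,"ty":0,"tz":0,"spin":0}]';python3 -c "
from h import *
plan(649.8,-167,93.4)
T=cap('top');S=cap('scene')
a=T['color'][140:270,125:255,::-1];b=S['color'][190:320,300:430,::-1];cv2.imwrite('pics/g1.png',cv2.resize(np.hstack([a,b]),None,fx=3,fy=3,interpolation=2))"
```

```text
time: 2.38
tool_pos: [480.8, 310.3, 156.0]
tcp_rot: [3.14, 0.001, 2.476]
contact_force: [-0.3, -0.1, 1.0]
grip_width: 53.8
finger_force: 0.0
time: 3.0
tool_pos: [480.3, 309.6, 180.4]
tcp_rot: [-3.141, -0.0, 2.475]
contact_force: [0.2, 0.2, 0.0]
grip_width: 37.2
finger_force: 30.0
time: 3.62
tool_pos: [480.2, 309.6, 269.5]
tcp_rot: [-3.141, -0.0, 2.475]
contact_force: [-0.3, -1.0, 0.4]
grip_width: 37.6
finger_force: 30.0
t 3.6 tcp [480.2 309.6 269.5] yaw 141.8 w 37.6 f [-0.3 -1.   0.4] | spin 48.4 tx -0.4858 ty 0.1411
```

View pics/g1.png

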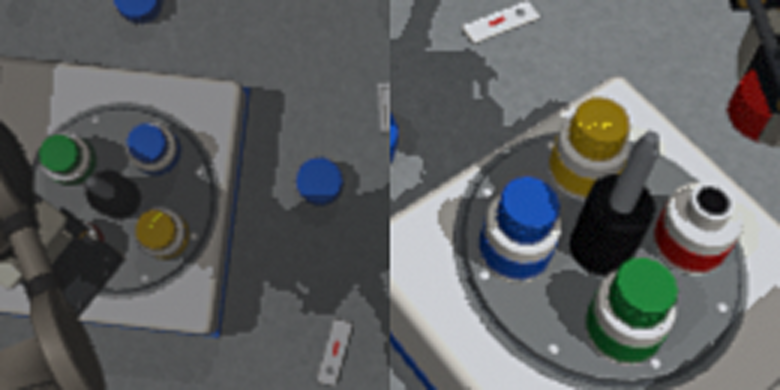

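The crop shows the red cap held (scene crop, right edge) and its bottle open. Now to pocket 1.

```bash
python3 -m creep '[{"hand":0,"tx":0,"ty":0,"tz":0,"spin":9.68},{"hand":0,"tx":0,"ty":0,"tz":0,"spin":9.68},{"hand":0,"tx":0,"ty":0,"tz":0,"spin":9.68},{"hand":0,"tx":0,"ty":0,"tz":0,"spin":9.68},{"hand":0,"tx":0,"ty":0,"tz":0,"spin":9.68}]'; python3 -m creep '[{"hand":0,"tx":-0.0486,"ty":0.0141,"tz":0,"spin":0},{"hand":0,"tx":-0.0486,"ty":0.0141,"tz":0,"spin":0},{"hand":0,"tx":-0.0486,"ty":0.0141,"tz":0,"spin":0},{"hand":0,"tx":-0.0486,"ty":0.0141,"tz":0,"spin":0},{"hand":0,"tx":-0.0486,"ty":0.0141,"tz":0,"spin":0}]'; python3 -m creep '[{"hand":0,"tx":-0.0486,"ty":0.0141,"tz":0.02,"spin":0},{"hand":0,"tx":-0.0486,"ty":0.0141,"tz":0.04,"spin":0},{"hand":0,"tx":-0.0486,"ty":0.0141,"tz":0.04,"spin":0},{"hand":0,"tx":-0.0486,"ty":0.0141,"tz":0.04,"spin":0},{"hand":0,"tx":-0.0486,"ty":0.0141,"tz":0.04,"spin":0}]';python3 -m creep '[{"hand":0,"tx":0,"ty":0,"tz":0.03,"spin":0},{"hand":0,"tx":0,"ty":0,"tz":0,"spin":0},{"hand":0,"tx":0,"ty":0,"tz":0,"spin":0}]';python3 -c "
from h import *
plan(649.8,-167,93.4)
T=cap('top');S=cap('scene')
a=T['color'][120:220,240:340,::-1];b=S['color'][140:270,160:290,::-1];cv2.imwrite('pics/g2.png',np.hstack([cv2.resize(x,(400,400),interpolation=2) for x in (a,b)]))"
```

```text
time: 4.35
tool_pos: [480.1, 309.6, 268.8]
tcp_rot: [-3.14, 0.001, 1.625]
contact_force: [-0.1, -0.5, -0.8]
grip_width: 37.5
finger_force: 30.0
time: 4.97
tool_pos: [565.4, 69.9, 268.9]
tcp_rot: [-3.14, -0.0, 1.631]
contact_force: [-0.2, 1.0, 0.6]
grip_width: 37.3
finger_force: 30.0
time: 5.6
tool_pos: [647.9, -162.3, 92.5]
tcp_rot: [-3.14, -0.001, 1.63]
contact_force: [-0.1, 0.1, -0.1]
grip_width: 37.5
finger_force: 30.0
time: 5.98
tool_pos: [648.6, -160.5, 65.8]
tcp_rot: [3.141, 0.0, 1.631]
contact_force: [-0.5, -0.6, 1.2]
grip_width: 37.5
finger_force: 30.0
t 6.0 tcp [ 648.6 -160.5   65.8] yaw 93.5 w 37.5 f [-0.5 -0.6  1.2] | spin 0.1 tx -0.0065 ty 0.0008
```

View pics/g2.png

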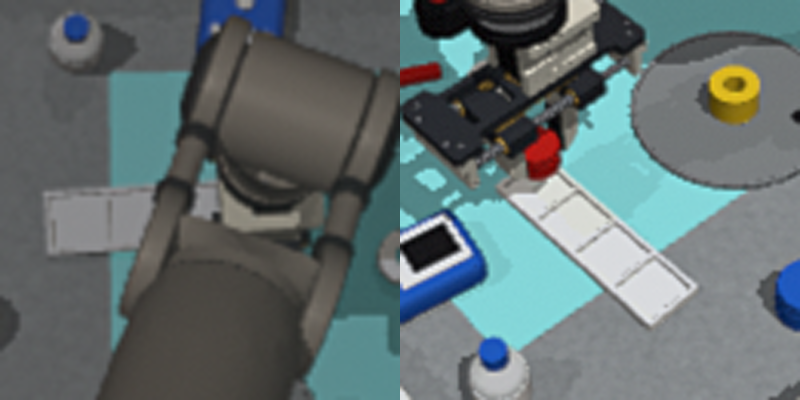

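The red cap is held above the rack's far-right pocket. The rack corners in the scene view are at about (192,201), (241,246) and (256,234). I'll check the rack position against this view.

```bash
python3 -c "
from h import *
T=cap('top');S=cap('scene')
A,B,C=[plane(S,p,10)for p in((192.5,200.8),(241.3,246.3),(256.5,234.2))]
print(A,B,C,np.linalg.norm(A-B),np.linalg.norm(C-B),'centre',(A+C)/2)
o=get_obs()['tool_pos'];m=cmask(S,'red',110,40);bs=[b for b in blobs(m,15)[0] if abs(b[0][0]-205)<15 and abs(b[0][1]-190)<15];print([(b[0],b[1]) for b in bs])
for z in(-22,-9,4):print(z,proj(S,o+[0,0,z]))
"
```

```text
[ 675.22807796 -182.30716667   10.        ] [666.25187575   9.53939148  10.        ] [615.41969599   7.31143414  10.        ] 192.05643462297468 50.880981640473536 centre [645.32388698 -87.49786627  10.        ]
[(array([206.        , 189.46405229]), array([200, 181,  13,  17, 153], dtype=int32))]
-22 [204.1706193  192.39736508]
-9 [203.69004425 189.2108914 ]
4 [203.20008006 185.96216257]
```

```bash
python3 -c "
from h import *
T=cap('top');S=cap('scene')
im=cv2.imread('pics/scene0.png')[:,:,::-1]
c=dict(S,color=im)
for v in(125,150):
  m=cv2.morphologyEx(white(c,v).astype(np.uint8),cv2.MORPH_CLOSE,np.ones((3,3)));bs,l=blobs(m,150)
  ids=set(l[[205,215,225],[210,220,233]])-{0}
  for i in ids:
    pts=np.argwhere(l==i)[:,::-1].astype(np.float32)
    w=np.array([plane(S,p,8)[:2] for p in pts],np.float32);print(v,cv2.minAreaRect(w),cv2.boxPoints(cv2.minAreaRect(w)).round())
o=get_obs()['tool_pos'];
for z in(-9,): print(plane(S,(206.2,189.5),o[2]+z)-o)
"
```

```text
125 ((644.8070678710938, -92.44609832763672), (62.264610290527344, 200.28575134277344), 6.498927593231201) [[ 603.    4.]
 [ 625. -195.]
 [ 687. -188.]
 [ 664.   11.]]
150 ((644.2031860351562, -93.23601531982422), (53.837554931640625, 197.3496856689453), 3.6519079208374023) [[ 611.    4.]
 [ 624. -193.]
 [ 677. -190.]
 [ 665.    7.]]
[-4.20654665  4.66955534 -9.        ]
```

Both views agree on the rack, at about (645,-94) with yaw 3.5° and a 53.8 x 197 mm footprint. I'll place at (650.5,-167.2).

```bash
python3 -m creep '[{"hand":0,"tx":-0.0067,"ty":0.0015,"tz":0,"spin":0},{"hand":0,"tx":0,"ty":0,"tz":0.02,"spin":0},{"hand":0,"tx":0,"ty":0,"tz":0.0125,"spin":0},{"hand":0,"tx":0,"ty":0,"tz":0,"spin":0},{"hand":0,"tx":0,"ty":0,"tz":0,"spin":0}]'; python3 -m creep '[{"hand":0,"tx":0,"ty":0,"tz":0.0055,"spin":0},{"hand":0,"tx":0,"ty":0,"tz":0,"spin":0},{"hand":0,"tx":0,"ty":0,"tz":0,"spin":0}]';python3 -c "
from h import *
plan(650.5,-167.2)"
```

```text
time: 6.9
tool_pos: [650.2, -167.7, 32.7]
tcp_rot: [3.141, 0.0, 1.631]
contact_force: [-0.6, -0.6, -0.2]
grip_width: 37.1
finger_force: 30.0
time: 7.28
tool_pos: [650.8, -167.3, 29.1]
tcp_rot: [3.139, 0.0, 1.631]
contact_force: [-3.7, 3.3, 9.6]
grip_width: 37.3
finger_force: 30.0
t 7.3 tcp [ 650.8 -167.3   29.1] yaw 93.4 w 37.3 f [-3.7  3.3  9.6] | spin 0.0 tx 0.0001 ty -0.0003
```

```bash
python3 -m creep '[{"hand":0.65,"tx":0,"ty":0,"tz":0,"spin":0},{"hand":0.65,"tx":0,"ty":0,"tz":0,"spin":0},{"hand":0.65,"tx":0,"ty":0,"tz":0,"spin":0},{"hand":0.65,"tx":0,"ty":0,"tz":-0.06,"spin":0},{"hand":0.65,"tx":0,"ty":0,"tz":-0.06,"spin":0}]'; python3 -m creep '[{"hand":0.65,"tx":0.05,"ty":0,"tz":-0.06,"spin":0},{"hand":0.65,"tx":0.06,"ty":0,"tz":-0.06,"spin":0},{"hand":0.65,"tx":0.06,"ty":0,"tz":0,"spin":0},{"hand":0.65,"tx":0.06,"ty":0,"tz":0,"spin":0},{"hand":0.65,"tx":0.06,"ty":0,"tz":0,"spin":0}]';python3 -c "
from h import *
plan(578.3,232.4,141.8);plan(568.3,319.5,52);plan(492.1,221.8,52)
T=cap('top');S=cap('scene')
a=T['color'][130:230,240:340,::-1];b=S['color'][160:260,170:270,::-1];cv2.imwrite('pics/g3.png',np.hstack([cv2.resize(x,(400,400),interpolation=2) for x in (a,b)]))
b=near(T,cmask(T,'red'),(305,172),r=15);print(b,plane(T,b,28))
b=near(S,cmask(S,'red'),(205,200),r=20);print(b,plane(S,b,25))
"
```

```text
time: 7.9
tool_pos: [649.6, -167.5, 147.2]
tcp_rot: [-3.139, -0.001, 1.63]
contact_force: [1.2, -0.6, 0.4]
grip_width: 60.2
finger_force: 0.0
time: 8.52
tool_pos: [633.9, 97.8, 239.1]
tcp_rot: [3.141, -0.0, 1.63]
contact_force: [0.6, 0.3, -0.8]
grip_width: 59.6
finger_force: 0.0
t 8.5 tcp [633.9  97.8 239.1] yaw 93.4 w 59.6 f [ 0.6  0.3 -0.8] | spin -48.4 tx 0.1269 ty 0.0713
t 8.5 tcp [633.9  97.8 239.1] yaw 93.4 w 59.6 f [ 0.6  0.3 -0.8] | spin 41.4 tx 0.1343 ty -0.1882
t 8.5 tcp [633.9  97.8 239.1] yaw 93.4 w 59.6 f [ 0.6  0.3 -0.8] | spin 41.4 tx 0.0104 ty -0.1881
[303.12765957 170.94680851] [ 649.55929605 -168.57696808   28.        ]
[203.43169399 196.91803279] [ 651.45325195 -163.54474507   25.        ]
```

View pics/g3.png

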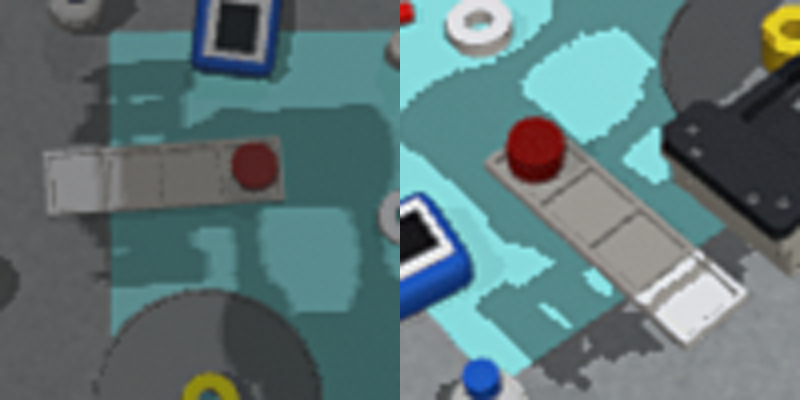

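The red cap sits in the end pocket (top crop (255,165), scene crop (537,147)). Next is the blue cap.

```bash
python3 -m creep '[{"hand":0.65,"tx":0,"ty":0,"tz":0,"spin":-9.68},{"hand":0.65,"tx":0,"ty":0,"tz":0,"spin":-9.68},{"hand":0.65,"tx":0,"ty":0,"tz":0,"spin":-9.68},{"hand":0.65,"tx":0,"ty":0,"tz":0,"spin":-9.68},{"hand":0.65,"tx":0,"ty":0,"tz":0,"spin":-9.68}]'; python3 -m creep '[{"hand":0.65,"tx":0.0423,"ty":0.0238,"tz":0,"spin":0},{"hand":0.65,"tx":0.0423,"ty":0.0238,"tz":0,"spin":0},{"hand":0.65,"tx":0.0423,"ty":0.0238,"tz":0,"spin":0},{"hand":0.65,"tx":0,"ty":0,"tz":0,"spin":0},{"hand":0.65,"tx":0,"ty":0,"tz":0,"spin":0}]';python3 -c "
from h import *
plan(578.3,231.6,141.8)"
```

```text
time: 9.25
tool_pos: [634.3, 95.4, 238.8]
tcp_rot: [-3.141, -0.0, 2.48]
contact_force: [0.1, -0.1, 0.1]
grip_width: 59.6
finger_force: 0.0
time: 9.88
tool_pos: [579.0, 230.0, 239.0]
tcp_rot: [-3.141, 0.0, 2.475]
contact_force: [0.8, 0.1, -0.4]
grip_width: 59.7
finger_force: 0.0
t 9.9 tcp [579. 230. 239.] yaw 141.8 w 59.7 f [ 0.8  0.1 -0.4] | spin 0.0 tx 0.0015 ty 0.0008
```

```bash
python3 -m creep '[{"hand":0.65,"tx":0.0015,"ty":0.0008,"tz":0.03,"spin":0},{"hand":0.65,"tx":0,"ty":0,"tz":0.03,"spin":0},{"hand":0.65,"tx":0,"ty":0,"tz":0.023,"spin":0},{"hand":0.65,"tx":0,"ty":0,"tz":0,"spin":0},{"hand":0.65,"tx":0,"ty":0,"tz":0,"spin":0}]'; python3 -m creep '[{"hand":0,"tx":0,"ty":0,"tz":0,"spin":0},{"hand":0,"tx":0,"ty":0,"tz":0,"spin":0},{"hand":0,"tx":0,"ty":0,"tz":0,"spin":0},{"hand":0,"tx":0,"ty":0,"tz":0,"spin":0}]'; python3 -m creep '[{"hand":0,"tx":0,"ty":0,"tz":-0.012,"spin":0},{"hand":0,"tx":0,"ty":0,"tz":-0.02,"spin":0},{"hand":0,"tx":0,"ty":0,"tz":-0.04,"spin":0},{"hand":0,"tx":0,"ty":0,"tz":-0.04,"spin":0},{"hand":0,"tx":0,"ty":0,"tz":0,"spin":0}]';python3 -m creep '[{"hand":0,"tx":0,"ty":0,"tz":0,"spin":9.68},{"hand":0,"tx":0,"ty":0,"tz":0,"spin":9.68},{"hand":0,"tx":0,"ty":0,"tz":0,"spin":9.68},{"hand":0,"tx":0,"ty":0,"tz":0,"spin":9.68},{"hand":0,"tx":0,"ty":0,"tz":0,"spin":9.68}]'; python3 -c "
from h import *
plan(647.4,-119.2,93.4)"
```

```text
time: 10.5
tool_pos: [579.0, 231.5, 157.1]
tcp_rot: [3.14, 0.001, 2.474]
contact_force: [-0.1, -0.3, -0.7]
grip_width: 60.0
finger_force: 0.0
time: 11.0
tool_pos: [578.2, 232.4, 156.7]
tcp_rot: [3.141, 0.001, 2.475]
contact_force: [-0.5, -0.1, 2.9]
grip_width: 36.8
finger_force: 30.0
time: 11.62
tool_pos: [579.3, 232.7, 272.6]
tcp_rot: [3.135, 0.005, 2.475]
contact_force: [0.7, 0.2, -0.6]
grip_width: 37.1
finger_force: 30.0
time: 12.25
tool_pos: [577.5, 232.1, 267.3]
tcp_rot: [-3.14, 0.0, 1.625]
contact_force: [0.1, -0.9, -0.4]
grip_width: 37.0
finger_force: 30.0
t 12.2 tcp [577.5 232.1 267.3] yaw 93.1 w 37.0 f [ 0.1 -0.9 -0.4] | spin -0.3 tx -0.3549 ty 0.0490
```

```bash
python3 -m creep '[{"hand":0,"tx":-0.0507,"ty":0.007,"tz":0,"spin":0},{"hand":0,"tx":-0.0507,"ty":0.007,"tz":0,"spin":0},{"hand":0,"tx":-0.0507,"ty":0.007,"tz":0,"spin":0},{"hand":0,"tx":-0.0507,"ty":0.007,"tz":0,"spin":0},{"hand":0,"tx":-0.0507,"ty":0.007,"tz":0,"spin":0}]'; python3 -m creep '[{"hand":0,"tx":-0.0507,"ty":0.007,"tz":0,"spin":0},{"hand":0,"tx":-0.0507,"ty":0.007,"tz":0,"spin":0},{"hand":0,"tx":0,"ty":0,"tz":0.06,"spin":0},{"hand":0,"tx":0,"ty":0,"tz":0.06,"spin":0},{"hand":0,"tx":0,"ty":0,"tz":0.06,"spin":0}]'; python3 -m creep '[{"hand":0,"tx":0,"ty":0,"tz":0.03,"spin":0},{"hand":0,"tx":0,"ty":0,"tz":0,"spin":0},{"hand":0,"tx":0,"ty":0,"tz":0,"spin":0}]'; python3 -c "
from h import *
plan(647.4,-119.2,93.4)
S=cap('scene');b=near(S,cmask(S,'blue',110,40),proj(S,get_obs()['tool_pos']+[0,0,-10]),r=8);print(b,plane(S,b,get_obs()['tool_pos'][2]-9))"
```

```text
time: 12.88
tool_pos: [627.7, -20.3, 267.4]
tcp_rot: [-3.14, -0.0, 1.631]
contact_force: [0.8, 1.2, -0.1]
grip_width: 37.3
finger_force: 30.0
time: 13.5
tool_pos: [647.3, -119.2, 85.7]
tcp_rot: [-3.14, -0.0, 1.63]
contact_force: [0.8, -0.3, -0.3]
grip_width: 37.1
finger_force: 30.0
time: 13.88
tool_pos: [648.9, -119.3, 59.5]
tcp_rot: [3.14, 0.001, 1.631]
contact_force: [-1.1, 1.0, 0.5]
grip_width: 37.3
finger_force: 30.0
t 13.9 tcp [ 648.9 -119.3   59.5] yaw 93.4 w 37.3 f [-1.1  1.   0.5] | spin 0.0 tx 0.0001 ty -0.0015
[216.47972973 201.35810811] [ 645.25225045 -112.38175765   51.11695383]
```

```bash
python3 -m creep '[{"hand":0,"tx":-0.001,"ty":-0.001,"tz":0.015,"spin":0},{"hand":0,"tx":0,"ty":0,"tz":0.01,"spin":0},{"hand":0,"tx":0,"ty":0,"tz":0.005,"spin":0},{"hand":0,"tx":0,"ty":0,"tz":0,"spin":0},{"hand":0,"tx":0,"ty":0,"tz":0,"spin":0}]'; python3 -m creep '[{"hand":0.65,"tx":0,"ty":0,"tz":0,"spin":0},{"hand":0.65,"tx":0,"ty":0,"tz":0,"spin":0},{"hand":0.65,"tx":0,"ty":0,"tz":0,"spin":0},{"hand":0.65,"tx":0,"ty":0,"tz":-0.06,"spin":0},{"hand":0.65,"tx":0,"ty":0,"tz":-0.06,"spin":0}]'; python3 -m creep '[{"hand":0.65,"tx":0.05,"ty":0,"tz":-0.03,"spin":0},{"hand":0.65,"tx":0.05,"ty":0,"tz":-0.03,"spin":0},{"hand":0.65,"tx":0.05,"ty":0,"tz":-0.03,"spin":0},{"hand":0.65,"tx":0.05,"ty":0,"tz":0,"spin":0},{"hand":0.65,"tx":0.05,"ty":0,"tz":0,"spin":0}]'; python3 -m creep '[{"hand":0.65,"tx":0,"ty":0,"tz":0,"spin":10.35},{"hand":0.65,"tx":0,"ty":0,"tz":0,"spin":10.35},{"hand":0.65,"tx":0,"ty":0,"tz":0,"spin":10.35},{"hand":0.65,"tx":0,"ty":0,"tz":0,"spin":10.35},{"hand":0.65,"tx":0,"ty":0,"tz":0,"spin":0}]'; python3 -c "
from h import *
plan(492.1,221.6,52)
T=cap('top');S=cap('scene')
for n,t,s in(('red',(303,171),(203,197)),('blue',(288,172),(214,206))):
  b=near(T,cmask(T,n,110,40),t,r=9);a=near(S,cmask(S,n,110,40),s,r=12);print(n,a,b,plane(T,b,28),tri([S,T],[a,b]))
a=T['color'][130:230,240:340,::-1];b=S['color'][160:260,170:270,::-1];cv2.imwrite('pics/g4.png',np.hstack([cv2.resize(x,(400,400),interpolation=2) for x in (a,b)]))"
```

```text
time: 14.55
tool_pos: [647.2, -120.1, 28.0]
tcp_rot: [3.141, -0.0, 1.631]
contact_force: [-0.6, 0.6, 0.2]
grip_width: 36.9
finger_force: 30.0
time: 15.18
tool_pos: [646.7, -120.0, 148.8]
tcp_rot: [-3.14, -0.001, 1.63]
contact_force: [2.7, 0.3, 1.1]
grip_width: 59.7
finger_force: 0.0
time: 15.8
tool_pos: [632.0, 131.0, 238.8]
tcp_rot: [3.14, -0.0, 1.63]
contact_force: [0.3, -0.2, -0.7]
grip_width: 59.5
finger_force: 0.0
time: 16.42
tool_pos: [632.1, 129.5, 238.1]
tcp_rot: [-3.141, -0.0, 0.91]
contact_force: [-0.2, -0.5, -0.1]
grip_width: 59.7
finger_force: 0.0
t 16.4 tcp [632.1 129.5 238.1] yaw 52.1 w 59.7 f [-0.2 -0.5 -0.1] | spin 0.1 tx -0.0136 ty -0.1671
red [203.37234043 196.95212766] [303.05102041 170.97959184] [ 649.45165723 -168.32483228   28.        ] (array([ 650.17802576, -168.34348125,   19.46181137]), [np.float64(1.1299003477207898), np.float64(1.1299003477208975)])
blue [215.57070707 207.7020202 ] [288.82 172.34] [ 645.15082803 -121.78437092   28.        ] (array([ 646.19107389, -121.49056588,   16.34402364]), [np.float64(1.4701493246061044), np.float64(1.4701493246061268)])
```

View pics/g4.png

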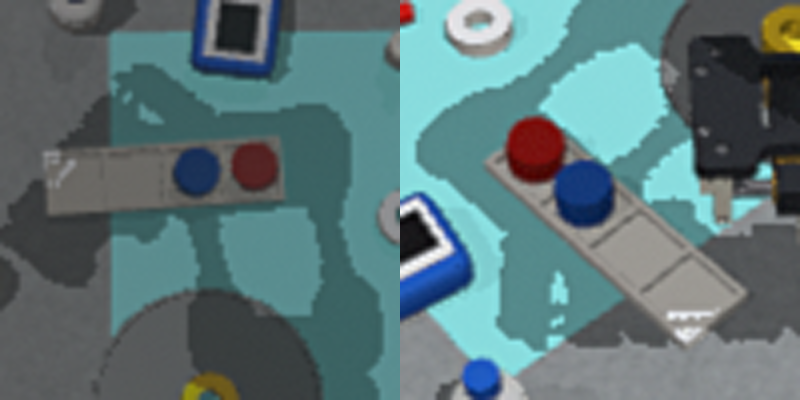

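```bash
python3 -m creep '[{"hand":0.65,"tx":-0.0045,"ty":-0.0557,"tz":0,"spin":0},{"hand":0.65,"tx":-0.0045,"ty":-0.0557,"tz":0,"spin":0},{"hand":0.65,"tx":-0.0045,"ty":-0.0557,"tz":0,"spin":0},{"hand":0.65,"tx":0,"ty":0,"tz":0.03,"spin":0},{"hand":0.65,"tx":0,"ty":0,"tz":0.03,"spin":0}]'; python3 -m creep '[{"hand":0.65,"tx":0,"ty":0,"tz":0,"spin":0},{"hand":0.65,"tx":0,"ty":0,"tz":0,"spin":0}]';python3 -c "
from h import *
plan(492.1,221.6,52)"
```

```text
time: 17.15
tool_pos: [491.9, 222.3, 178.3]
tcp_rot: [3.14, -0.002, 0.913]
contact_force: [0.2, 0.5, 0.7]
grip_width: 59.8
finger_force: 0.0
time: 17.4
tool_pos: [492.9, 221.7, 179.2]
tcp_rot: [3.141, -0.001, 0.909]
contact_force: [0.3, -0.6, 0.3]
grip_width: 59.8
finger_force: 0.0
t 17.4 tcp [492.9 221.7 179.2] yaw 52.1 w 59.8 f [ 0.3 -0.6  0.3] | spin 0.1 tx -0.0006 ty -0.0006
```

```bash
python3 -m creep '[{"hand":0.65,"tx":0,"ty":0,"tz":0.022,"spin":0},{"hand":0.65,"tx":0,"ty":0,"tz":0,"spin":0},{"hand":0,"tx":0,"ty":0,"tz":0,"spin":0},{"hand":0,"tx":0,"ty":0,"tz":0,"spin":0},{"hand":0,"tx":0,"ty":0,"tz":0,"spin":0}]'; python3 -m creep '[{"hand":0,"tx":0,"ty":0,"tz":0,"spin":0},{"hand":0,"tx":0,"ty":0,"tz":-0.015,"spin":0},{"hand":0,"tx":0,"ty":0,"tz":-0.02,"spin":0},{"hand":0,"tx":0,"ty":0,"tz":-0.04,"spin":0},{"hand":0,"tx":0,"ty":0,"tz":-0.04,"spin":0}]';python3 -m creep '[{"hand":0,"tx":0,"ty":0,"tz":0,"spin":-10.35},{"hand":0,"tx":0,"ty":0,"tz":0,"spin":-10.35},{"hand":0,"tx":0,"ty":0,"tz":0,"spin":-10.35},{"hand":0,"tx":0,"ty":0,"tz":0,"spin":-10.35},{"hand":0,"tx":0,"ty":0,"tz":0,"spin":0}]';  python3 -m creep '[{"hand":0,"tx":-0.0503,"ty":0.0224,"tz":0,"spin":0},{"hand":0,"tx":-0.0503,"ty":0.0224,"tz":0,"spin":0},{"hand":0,"tx":-0.0503,"ty":0.0224,"tz":0,"spin":0},{"hand":0,"tx":-0.0503,"ty":0.0224,"tz":0,"spin":0},{"hand":0,"tx":-0.0503,"ty":0.0224,"tz":0,"spin":0}]';  python3 -m creep '[{"hand":0,"tx":-0.0503,"ty":0.0224,"tz":0,"spin":0},{"hand":0,"tx":0,"ty":0,"tz":0.06,"spin":0},{"hand":0,"tx":0,"ty":0,"tz":0.06,"spin":0},{"hand":0,"tx":0,"ty":0,"tz":0.06,"spin":0},{"hand":0,"tx":0,"ty":0,"tz":0.03,"spin":0}]';  python3 -m creep '[{"hand":0,"tx":0,"ty":0,"tz":0,"spin":0},{"hand":0,"tx":0,"ty":0,"tz":0,"spin":0}]'; python3 -c "
from h import *
plan(645.3,-71.5,93.4)
S=cap('scene');b=near(S,cmask(S,'yellow',110,40),proj(S,get_obs()['tool_pos']+[0,0,-10]),r=8);print(b,plane(S,b,get_obs()['tool_pos'][2]-9))"
```

```text
time: 18.02
tool_pos: [492.6, 221.7, 156.9]
tcp_rot: [3.141, -0.001, 0.908]
contact_force: [-1.1, 0.1, 3.9]
grip_width: 37.1
finger_force: 30.0
time: 18.65
tool_pos: [491.9, 221.6, 272.9]
tcp_rot: [-3.141, -0.0, 0.908]
contact_force: [0.2, -0.3, 0.2]
grip_width: 37.1
finger_force: 30.0
time: 19.27
tool_pos: [492.1, 221.6, 271.8]
tcp_rot: [3.141, -0.0, 1.629]
contact_force: [1.3, -0.3, -0.3]
grip_width: 36.9
finger_force: 30.0
time: 19.9
tool_pos: [619.6, -24.4, 271.6]
tcp_rot: [3.141, -0.0, 1.626]
contact_force: [0.6, 0.4, -0.8]
grip_width: 36.7
finger_force: 30.0
time: 20.52
tool_pos: [642.5, -71.3, 57.6]
tcp_rot: [-3.136, -0.002, 1.626]
contact_force: [0.7, 0.1, 0.4]
grip_width: 36.9
finger_force: 30.0
time: 20.78
tool_pos: [645.6, -71.8, 63.0]
tcp_rot: [3.139, 0.001, 1.629]
contact_force: [0.5, 0.5, -1.0]
grip_width: 36.8
finger_force: 30.0
t 20.8 tcp [645.6 -71.8  63. ] yaw 93.3 w 36.8 f [ 0.5  0.5 -1. ] | spin -0.1 tx 0.0004 ty -0.0002
[229.51948052 212.31818182] [642.99387009 -62.31726025  54.46170418]
```

```bash
python3 -m creep '[{"hand":0,"tx":0,"ty":0,"tz":0.018,"spin":0},{"hand":0,"tx":0,"ty":0,"tz":0.011,"spin":0},{"hand":0,"tx":0,"ty":0,"tz":0.005,"spin":0},{"hand":0,"tx":0,"ty":0,"tz":0,"spin":0},{"hand":0,"tx":0,"ty":0,"tz":0,"spin":0}]'; python3 -m creep '[{"hand":0.65,"tx":0,"ty":0,"tz":0,"spin":0},{"hand":0.65,"tx":0,"ty":0,"tz":0,"spin":0},{"hand":0.65,"tx":0,"ty":0,"tz":0,"spin":0},{"hand":0.65,"tx":0,"ty":0,"tz":-0.04,"spin":0},{"hand":0,"tx":0,"ty":0,"tz":-0.01,"spin":0}]'; python3 -m creep '[{"hand":0,"tx":-0.048,"ty":0,"tz":0,"spin":0},{"hand":0,"tx":-0.048,"ty":0,"tz":0,"spin":0},{"hand":0,"tx":0,"ty":0,"tz":0,"spin":0},{"hand":0,"tx":0,"ty":0,"tz":0.02,"spin":0},{"hand":0,"tx":0,"ty":0,"tz":0,"spin":0}]'; python3 -c "
from h import *
plan(649.6,-168.2,93.4)"
```

```text
time: 21.45
tool_pos: [643.6, -71.4, 27.9]
tcp_rot: [-3.14, -0.0, 1.631]
contact_force: [-5.6, 1.0, 8.6]
grip_width: 37.2
finger_force: 30.0
time: 22.08
tool_pos: [645.8, -71.9, 79.4]
tcp_rot: [3.137, 0.001, 1.63]
contact_force: [0.8, 0.4, 0.6]
grip_width: 53.5
finger_force: 0.0
time: 22.7
tool_pos: [648.7, -166.1, 54.9]
tcp_rot: [-3.138, -0.002, 1.631]
contact_force: [-0.9, -0.5, 0.4]
grip_width: 4.3
finger_force: 0.0
t 22.7 tcp [ 648.7 -166.1   54.9] yaw 93.4 w 4.3 f [-0.9 -0.5  0.4] | spin 0.0 tx -0.0021 ty 0.0008
```

```bash
python3 -m creep '[{"hand":0,"tx":-0.002,"ty":0,"tz":0.006,"spin":0},{"hand":0,"tx":0,"ty":0,"tz":0,"spin":0},{"hand":0,"tx":0,"ty":0,"tz":0,"spin":0}]'; python3 -m creep '[{"hand":0,"tx":0,"ty":0,"tz":0.003,"spin":0},{"hand":0,"tx":0,"ty":0,"tz":0,"spin":0},{"hand":0,"tx":0,"ty":0,"tz":0,"spin":0}]';python3 -m creep '[{"hand":0,"tx":0,"ty":0,"tz":0.003,"spin":0},{"hand":0,"tx":0,"ty":0,"tz":0,"spin":0},{"hand":0,"tx":0,"ty":0,"tz":0,"spin":0}]'
```

```text
time: 23.08
tool_pos: [650.5, -169.3, 51.5]
tcp_rot: [3.141, 0.0, 1.631]
contact_force: [0.1, -0.6, 1.0]
grip_width: 0.4
finger_force: 0.0
time: 23.45
tool_pos: [650.6, -169.6, 48.6]
tcp_rot: [3.141, 0.0, 1.631]
contact_force: [-0.4, -0.1, 3.4]
grip_width: 0.3
finger_force: 1.8
time: 23.82
tool_pos: [651.9, -170.0, 47.8]
tcp_rot: [3.137, 0.002, 1.631]
contact_force: [-1.3, 1.9, 13.4]
grip_width: 0.3
finger_force: 6.7
```

```bash
python3 -m creep '[{"hand":0,"tx":0,"ty":0,"tz":-0.01,"spin":0},{"hand":0,"tx":0.048,"ty":-0.002,"tz":0,"spin":0},{"hand":0,"tx":0,"ty":0,"tz":0.005,"spin":0},{"hand":0,"tx":0,"ty":0,"tz":0.004,"spin":0},{"hand":0,"tx":0,"ty":0,"tz":0,"spin":0}]'; python3 -m creep '[{"hand":0,"tx":0,"ty":0,"tz":0.003,"spin":0},{"hand":0,"tx":0,"ty":0,"tz":0,"spin":0},{"hand":0,"tx":0,"ty":0,"tz":0,"spin":0}]';python3 -m creep '[{"hand":0,"tx":0,"ty":0,"tz":0.002,"spin":0},{"hand":0,"tx":0,"ty":0,"tz":0,"spin":0},{"hand":0,"tx":0,"ty":0,"tz":0,"spin":0}]'; python3 -m creep '[{"hand":0,"tx":0,"ty":0,"tz":0.002,"spin":0},{"hand":0,"tx":0,"ty":0,"tz":0,"spin":0},{"hand":0,"tx":0,"ty":0,"tz":0,"spin":0}]'
```

```text
time: 24.45
tool_pos: [645.0, -122.5, 45.3]
tcp_rot: [-3.14, -0.0, 1.63]
contact_force: [-0.1, -0.7, 0.3]
grip_width: 0.4
finger_force: 0.0
time: 24.82
tool_pos: [645.6, -122.6, 44.3]
tcp_rot: [3.141, 0.001, 1.63]
contact_force: [-3.3, 0.2, 7.6]
grip_width: 0.6
finger_force: 3.5
time: 25.2
tool_pos: [645.7, -122.7, 44.1]
tcp_rot: [3.14, 0.001, 1.63]
contact_force: [-7.1, 0.7, 18.1]
grip_width: 0.2
finger_force: 9.1
time: 25.58
tool_pos: [645.8, -122.7, 44.0]
tcp_rot: [3.139, 0.002, 1.63]
contact_force: [-10.4, 2.6, 28.7]
grip_width: 0.4
finger_force: 14.6
```

Blue is seated, with its top found at 30 mm. Red stands about 4 mm high, caught on a pocket edge. I'll regrip it and reseat it about 2 mm towards -x.

```bash
python3 -m creep '[{"hand":0,"tx":0,"ty":0,"tz":-0.025,"spin":0},{"hand":0.65,"tx":-0.0454,"ty":0,"tz":0,"spin":0},{"hand":0.65,"tx":0,"ty":0,"tz":0,"spin":0},{"hand":0.65,"tx":0,"ty":0,"tz":0,"spin":0},{"hand":0.65,"tx":0,"ty":0,"tz":0,"spin":0}]'; python3 -m creep '[{"hand":0.65,"tx":0,"ty":0,"tz":0.025,"spin":0},{"hand":0.65,"tx":0,"ty":0,"tz":0.0155,"spin":0},{"hand":0.65,"tx":0,"ty":0,"tz":0,"spin":0},{"hand":0.65,"tx":0,"ty":0,"tz":0,"spin":0}]';python3 -c "
from h import *
plan(648,-168.4,93.4)"
```

```text
time: 26.2
tool_pos: [647.9, -166.2, 63.7]
tcp_rot: [-3.141, -0.001, 1.631]
contact_force: [0.7, 0.0, 0.1]
grip_width: 35.6
finger_force: 0.0
time: 26.7
tool_pos: [648.0, -166.4, 23.7]
tcp_rot: [-3.141, -0.0, 1.631]
contact_force: [0.5, 0.0, 0.0]
grip_width: 59.6
finger_force: 0.0
t 26.7 tcp [ 648.  -166.4   23.7] yaw 93.5 w 59.6 f [0.5 0.  0. ] | spin 0.1 tx -0.0020 ty -0.0001
```

```bash
python3 -m creep '[{"hand":0.65,"tx":0,"ty":0,"tz":-0.007,"spin":0},{"hand":0.65,"tx":0,"ty":0,"tz":0,"spin":0},{"hand":0,"tx":0,"ty":0,"tz":0,"spin":0},{"hand":0,"tx":0,"ty":0,"tz":0,"spin":0},{"hand":0,"tx":0,"ty":0,"tz":0,"spin":0}]'; python3 -m creep '[{"hand":0,"tx":0,"ty":0,"tz":0,"spin":0},{"hand":0,"tx":0,"ty":0,"tz":-0.005,"spin":0},{"hand":0,"tx":0,"ty":0,"tz":0,"spin":0},{"hand":0,"tx":0,"ty":0,"tz":0,"spin":0}]';python3 -m creep '[{"hand":0,"tx":0,"ty":0,"tz":0.005,"spin":0},{"hand":0,"tx":0,"ty":0,"tz":0,"spin":0},{"hand":0,"tx":0,"ty":0,"tz":0,"spin":0}]';python3 -m creep '[{"hand":0,"tx":0,"ty":0,"tz":0.002,"spin":0},{"hand":0,"tx":0,"ty":0,"tz":0,"spin":0},{"hand":0,"tx":0,"ty":0,"tz":0,"spin":0}]'
```

```text
time: 27.32
tool_pos: [648.0, -166.9, 30.4]
tcp_rot: [-3.141, -0.0, 1.63]
contact_force: [-0.1, 1.1, 0.5]
grip_width: 37.4
finger_force: 30.0
time: 27.82
tool_pos: [648.1, -167.0, 35.7]
tcp_rot: [3.141, 0.0, 1.631]
contact_force: [-0.1, -0.1, -0.2]
grip_width: 37.4
finger_force: 30.0
time: 28.2
tool_pos: [648.0, -166.9, 30.4]
tcp_rot: [-3.141, -0.0, 1.63]
contact_force: [0.4, 0.1, 0.3]
grip_width: 37.6
finger_force: 30.0
time: 28.58
tool_pos: [648.2, -167.1, 29.9]
tcp_rot: [3.141, 0.0, 1.631]
contact_force: [-1.9, 1.0, 9.3]
grip_width: 37.4
finger_force: 30.0
```

```bash
python3 -m creep '[{"hand":0,"tx":0,"ty":0,"tz":-0.004,"spin":0},{"hand":0,"tx":-0.0025,"ty":0,"tz":0,"spin":0},{"hand":0,"tx":0,"ty":0,"tz":0,"spin":0},{"hand":0,"tx":0,"ty":0,"tz":0.006,"spin":0},{"hand":0,"tx":0,"ty":0,"tz":0,"spin":0}]';python3 -m creep '[{"hand":0,"tx":0,"ty":0,"tz":0,"spin":0}]'
```

```text
time: 29.2
tool_pos: [648.6, -169.6, 29.9]
tcp_rot: [3.14, 0.001, 1.631]
contact_force: [-8.4, 1.8, 21.1]
grip_width: 37.5
finger_force: 30.0
time: 29.32
tool_pos: [648.7, -169.6, 29.8]
tcp_rot: [3.14, 0.001, 1.631]
contact_force: [-6.4, 1.8, 21.4]
grip_width: 37.5
finger_force: 30.0
```

```bash
python3 -c "
from h import *
S=cap('scene');T=cap('top');o=get_obs();print(o['tool_pos'],o['contact_force'])
a=S['color'][170:230,180:240,::-1];b=T['color'][140:200,260:320,::-1];cv2.imwrite('pics/g5.png',np.hstack([cv2.resize(x,(400,400),interpolation=2) for x in (a,b)]))"
```

```text
[ 648.66735909 -169.66951994   29.87711609] [-6.22626763  2.49682415 21.23469839]
```

View pics/g5.png

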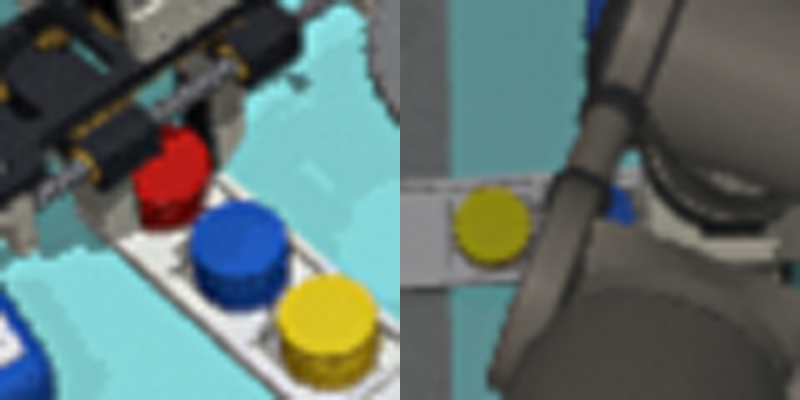

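Red leans with its -y side raised on the end wall (top at crop (182,155), base (168,208)). It needs to move towards +y.

```bash
python3 -m creep '[{"hand":0,"tx":0,"ty":0,"tz":-0.005,"spin":0},{"hand":0,"tx":0.005,"ty":0,"tz":0,"spin":0},{"hand":0,"tx":0,"ty":0,"tz":0,"spin":0},{"hand":0,"tx":0,"ty":0,"tz":0.003,"spin":0},{"hand":0,"tx":0,"ty":0,"tz":0,"spin":0}]';python3 -m creep '[{"hand":0,"tx":0,"ty":0,"tz":0.002,"spin":0},{"hand":0,"tx":0,"ty":0,"tz":0,"spin":0},{"hand":0,"tx":0,"ty":0,"tz":0,"spin":0}]';python3 -m creep '[{"hand":0,"tx":0,"ty":0,"tz":0.002,"spin":0},{"hand":0,"tx":0,"ty":0,"tz":0,"spin":0},{"hand":0,"tx":0,"ty":0,"tz":0,"spin":0}]'
```

```text
time: 30.05
tool_pos: [647.9, -164.9, 29.0]
tcp_rot: [-3.142, 0.0, 1.631]
contact_force: [-2.1, -0.5, 7.2]
grip_width: 37.3
finger_force: 30.0
time: 30.42
tool_pos: [648.0, -165.7, 27.7]
tcp_rot: [3.141, 0.002, 1.63]
contact_force: [-4.2, -3.2, 9.5]
grip_width: 37.6
finger_force: 30.0
time: 30.8
tool_pos: [648.1, -166.0, 27.1]
tcp_rot: [3.14, 0.002, 1.63]
contact_force: [-7.0, -2.1, 16.9]
grip_width: 37.5
finger_force: 30.0
```

```bash
python3 -m creep '[{"hand":0.65,"tx":0,"ty":0,"tz":0,"spin":0},{"hand":0.65,"tx":0,"ty":0,"tz":0,"spin":0},{"hand":0.65,"tx":0,"ty":0,"tz":-0.06,"spin":0},{"hand":0,"tx":0,"ty":0,"tz":0,"spin":0},{"hand":0,"tx":0,"ty":0,"tz":0,"spin":0}]';python3 -m creep '[{"hand":0,"tx":0,"ty":0,"tz":0,"spin":0},{"hand":0,"tx":0,"ty":0,"tz":0.03,"spin":0},{"hand":0,"tx":0,"ty":0,"tz":0.006,"spin":0},{"hand":0,"tx":0,"ty":0,"tz":0,"spin":0},{"hand":0,"tx":0,"ty":0,"tz":0,"spin":0}]';python3 -m creep '[{"hand":0,"tx":0,"ty":0,"tz":0.003,"spin":0},{"hand":0,"tx":0,"ty":0,"tz":0,"spin":0},{"hand":0,"tx":0,"ty":0,"tz":0,"spin":0}]';python3 -m creep '[{"hand":0,"tx":0,"ty":0,"tz":0.003,"spin":0},{"hand":0,"tx":0,"ty":0,"tz":0,"spin":0},{"hand":0,"tx":0,"ty":0,"tz":0,"spin":0}]'
```

```text
time: 31.42
tool_pos: [647.6, -164.2, 83.9]
tcp_rot: [-3.141, -0.0, 1.631]
contact_force: [0.1, 0.0, -0.7]
grip_width: 44.3
finger_force: 0.0
time: 32.05
tool_pos: [648.4, -164.6, 49.3]
tcp_rot: [3.14, 0.0, 1.631]
contact_force: [-0.1, 0.9, 0.3]
grip_width: 0.7
finger_force: 0.0
time: 32.42
tool_pos: [648.0, -164.5, 45.8]
tcp_rot: [3.141, 0.0, 1.631]
contact_force: [-0.1, -0.0, -0.1]
grip_width: -0.2
finger_force: 0.0
time: 32.8
tool_pos: [648.3, -164.6, 44.3]
tcp_rot: [3.14, 0.001, 1.631]
contact_force: [-2.5, 0.8, 9.7]
grip_width: 0.2
finger_force: 4.6
```

Red is now seated. Last is green. I'll measure the seated caps in the top view to refine pocket 4.

```bash
python3 -m creep '[{"hand":0.65,"tx":0.02,"ty":0,"tz":-0.055,"spin":0},{"hand":0.65,"tx":0.02,"ty":0,"tz":-0.055,"spin":0},{"hand":0.65,"tx":0.02,"ty":0,"tz":-0.055,"spin":0},{"hand":0.65,"tx":0.02,"ty":0,"tz":-0.055,"spin":0},{"hand":0.65,"tx":0.06,"ty":0,"tz":0,"spin":0}]'; python3 -m creep '[{"hand":0.65,"tx":0.06,"ty":0,"tz":0,"spin":0},{"hand":0.65,"tx":0.06,"ty":0,"tz":0,"spin":0},{"hand":0.65,"tx":0.06,"ty":0,"tz":0,"spin":0},{"hand":0.65,"tx":0.06,"ty":0,"tz":0,"spin":0},{"hand":0.65,"tx":0,"ty":0,"tz":0,"spin":10.35}]';python3 -m creep '[{"hand":0.65,"tx":0,"ty":0,"tz":0,"spin":10.35},{"hand":0.65,"tx":0,"ty":0,"tz":0,"spin":10.35},{"hand":0.65,"tx":0,"ty":0,"tz":0,"spin":10.35},{"hand":0.65,"tx":0,"ty":0,"tz":0,"spin":0}]'; python3 -c "
from h import *
plan(568.3,318.5,52)
T=cap('top')
for n,t in(('red',(302,171)),('blue',(288,172)),('yellow',(273,173))):
  b=near(T,cmask(T,n,110,40),t,r=9);print(n,b,plane(T,b,28))"
```

```text
time: 33.42
tool_pos: [641.6, -26.2, 268.2]
tcp_rot: [3.131, 0.003, 1.627]
contact_force: [1.1, 0.5, 0.1]
grip_width: 46.0
finger_force: 0.0
time: 34.05
tool_pos: [624.0, 219.8, 262.2]
tcp_rot: [-3.141, -0.001, 1.452]
contact_force: [0.2, -0.6, 0.1]
grip_width: 59.8
finger_force: 0.0
time: 34.55
tool_pos: [625.2, 214.8, 262.5]
tcp_rot: [-3.141, 0.0, 0.91]
contact_force: [-0.3, 0.2, -0.2]
grip_width: 59.6
finger_force: 0.0
t 34.5 tcp [625.2 214.8 262.5] yaw 52.1 w 59.6 f [-0.3  0.2 -0.2] | spin 0.1 tx 0.0467 ty -0.1086
red [303.09090909 171.92929293] [ 646.30069508 -168.40200744   28.        ]
blue [288.7979798  172.39393939] [ 644.97229926 -121.710172     28.        ]
yellow [273.13084112 173.54205607] [641.39890486 -70.51527273  28.        ]
```

```bash
python3 -m creep '[{"hand":0.65,"tx":0.0157,"ty":-0.0362,"tz":0,"spin":0},{"hand":0.65,"tx":0.0155,"ty":-0.0362,"tz":0,"spin":0},{"hand":0.65,"tx":0.0155,"ty":-0.0362,"tz":0,"spin":0},{"hand":0.65,"tx":0,"ty":0,"tz":0.04,"spin":0},{"hand":0.65,"tx":0,"ty":0,"tz":0.04,"spin":0}]'; python3 -m creep '[{"hand":0.65,"tx":0,"ty":0,"tz":0,"spin":0},{"hand":0.65,"tx":0,"ty":0,"tz":0,"spin":0}]';python3 -c "
from h import *
plan(568.3,318.5,52)"
```

```text
time: 35.22
tool_pos: [568.1, 319.3, 182.2]
tcp_rot: [3.141, -0.001, 0.913]
contact_force: [1.0, -0.1, -0.6]
grip_width: 59.6
finger_force: 0.0
time: 35.48
tool_pos: [569.2, 318.7, 184.4]
tcp_rot: [3.14, -0.002, 0.909]
contact_force: [0.6, 0.5, 1.8]
grip_width: 59.3
finger_force: 0.0
t 35.5 tcp [569.2 318.7 184.4] yaw 52.1 w 59.3 f [0.6 0.5 1.8] | spin 0.1 tx -0.0007 ty -0.0006
```

```bash
python3 -m creep '[{"hand":0.65,"tx":0,"ty":0,"tz":0.0274,"spin":0},{"hand":0.65,"tx":0,"ty":0,"tz":0,"spin":0},{"hand":0,"tx":0,"ty":0,"tz":0,"spin":0},{"hand":0,"tx":0,"ty":0,"tz":0,"spin":0},{"hand":0,"tx":0,"ty":0,"tz":0,"spin":0}]'; python3 -m creep '[{"hand":0,"tx":0,"ty":0,"tz":0,"spin":0},{"hand":0,"tx":0,"ty":0,"tz":-0.015,"spin":0},{"hand":0,"tx":0,"ty":0,"tz":-0.02,"spin":0},{"hand":0,"tx":0,"ty":0,"tz":-0.04,"spin":0},{"hand":0,"tx":0,"ty":0,"tz":-0.04,"spin":0}]';python3 -m creep '[{"hand":0,"tx":0,"ty":0,"tz":0,"spin":-10.35},{"hand":0,"tx":0,"ty":0,"tz":0,"spin":-10.35},{"hand":0,"tx":0,"ty":0,"tz":0,"spin":-10.35},{"hand":0,"tx":0,"ty":0,"tz":0,"spin":-10.35},{"hand":0,"tx":0,"ty":0,"tz":0,"spin":0}]';  python3 -m creep '[{"hand":0,"tx":-0.0577,"ty":0.0082,"tz":0,"spin":0},{"hand":0,"tx":-0.0577,"ty":0.0082,"tz":0,"spin":0},{"hand":0,"tx":-0.0577,"ty":0.0082,"tz":0,"spin":0},{"hand":0,"tx":-0.0577,"ty":0.0082,"tz":0,"spin":0},{"hand":0,"tx":-0.0577,"ty":0.0082,"tz":0,"spin":0}]';  python3 -m creep '[{"hand":0,"tx":-0.0577,"ty":0.0082,"tz":0,"spin":0},{"hand":0,"tx":0,"ty":0,"tz":0.06,"spin":0},{"hand":0,"tx":0,"ty":0,"tz":0.06,"spin":0},{"hand":0,"tx":0,"ty":0,"tz":0.06,"spin":0},{"hand":0,"tx":0,"ty":0,"tz":0.03,"spin":0}]';  python3 -m creep '[{"hand":0,"tx":0,"ty":0,"tz":0,"spin":0},{"hand":0,"tx":0,"ty":0,"tz":0,"spin":0}]'; python3 -c "
from h import *
plan(638.6,-24.2,93.4)"
```

```text
time: 36.1
tool_pos: [568.9, 318.7, 156.4]
tcp_rot: [3.141, -0.002, 0.908]
contact_force: [-1.0, -0.0, 2.4]
grip_width: 37.1
finger_force: 30.0
time: 36.72
tool_pos: [568.1, 318.4, 271.9]
tcp_rot: [-3.141, 0.0, 0.908]
contact_force: [0.4, 0.7, 0.4]
grip_width: 36.9
finger_force: 30.0
time: 37.35
tool_pos: [568.3, 318.5, 270.8]
tcp_rot: [3.141, -0.0, 1.629]
contact_force: [-0.8, 0.1, 0.2]
grip_width: 37.1
finger_force: 30.0
time: 37.98
tool_pos: [626.7, 31.1, 270.7]
tcp_rot: [3.141, -0.0, 1.626]
contact_force: [0.5, 0.3, 0.0]
grip_width: 36.6
finger_force: 30.0
time: 38.6
tool_pos: [636.3, -24.0, 56.8]
tcp_rot: [-3.137, -0.001, 1.626]
contact_force: [0.1, -0.3, -0.5]
grip_width: 37.1
finger_force: 30.0
time: 38.85
tool_pos: [639.4, -24.3, 62.1]
tcp_rot: [3.139, 0.001, 1.629]
contact_force: [-1.2, 1.0, 1.4]
grip_width: 36.9
finger_force: 30.0
t 38.9 tcp [639.4 -24.3  62.1] yaw 93.3 w 36.9 f [-1.2  1.   1.4] | spin -0.1 tx 0.0001 ty -0.0008
```

```bash
python3 -m creep '[{"hand":0,"tx":0,"ty":-0.0005,"tz":0.018,"spin":0},{"hand":0,"tx":0,"ty":0,"tz":0.012,"spin":0},{"hand":0,"tx":0,"ty":0,"tz":0.004,"spin":0},{"hand":0,"tx":0,"ty":0,"tz":0,"spin":0},{"hand":0,"tx":0,"ty":0,"tz":0,"spin":0}]'; python3 -m creep '[{"hand":0.65,"tx":0,"ty":0,"tz":0,"spin":0},{"hand":0.65,"tx":0,"ty":0,"tz":0,"spin":0},{"hand":0.65,"tx":0,"ty":0,"tz":0,"spin":0},{"hand":0.65,"tx":0,"ty":0,"tz":-0.06,"spin":0},{"hand":0.65,"tx":0,"ty":0,"tz":-0.06,"spin":0}]'; python3 -m creep '[{"hand":0.65,"tx":0.06,"ty":0,"tz":0,"spin":0},{"hand":0.65,"tx":0.06,"ty":0,"tz":0,"spin":0},{"hand":0.65,"tx":0.06,"ty":0,"tz":0,"spin":0},{"hand":0.65,"tx":0.06,"ty":0,"tz":0,"spin":0}]'; python3 -c "
from h import *
T=cap('top');S=cap('scene')
for n,t,s in(('red',(302,171),(203,197)),('blue',(288,172),(216,207)),('yellow',(273,173),(229,219)),('green',(258,174),(242,229))):
  b=near(T,cmask(T,n,110,40),t,r=9);a=near(S,cmask(S,n,110,40),s,r=9);print(n,plane(T,b,28),None if a is None else tri([S,T],[a,b]))
c=near(T,cmask(T,'yellow',110,40),(292,230),r=30);d=near(S,cmask(S,'yellow',110,40),(268,170),r=30);print('cover',c,d,plane(T,c,33),tri([S,T],[d,c])[0])
m=cmask(T,'yellow',110,40);bs,l=blobs(m,50);i=l[int(c[1])-5:int(c[1])+6,int(c[0])-5:int(c[0])+6].max();h,_=cv2.findContours((l==i).astype(np.uint8),0,2);print(cv2.minEnclosingCircle(h[0]))
plan(457,-129.5,93.4)"
```

```text
time: 39.48
tool_pos: [637.9, -24.2, 27.4]
tcp_rot: [3.141, 0.0, 1.63]
contact_force: [-3.0, 0.6, 8.7]
grip_width: 37.3
finger_force: 30.0
time: 40.1
tool_pos: [637.1, -24.1, 146.6]
tcp_rot: [-3.139, -0.001, 1.63]
contact_force: [1.4, 0.3, -0.3]
grip_width: 59.6
finger_force: 0.0
time: 40.6
tool_pos: [623.4, 214.0, 146.5]
tcp_rot: [3.141, 0.008, 1.634]
contact_force: [17.7, -175.6, 20.9]
grip_width: 59.7
finger_force: 122.4
red [ 646.19819474 -167.9753823    28.        ] (array([ 647.4979194 , -168.33325321,   16.70427839]), [np.float64(1.0104848848474104), np.float64(1.010484884847504)])
blue [ 645.193697   -121.76233747   28.        ] (array([ 646.25562891, -121.52900883,   16.69325603]), [np.float64(1.3533785190122887), np.float64(1.353378519012173)])
yellow [641.71269348 -70.33947842  28.        ] (array([642.85239501, -69.80677075,  16.81835212]), [np.float64(1.2151074563347446), np.float64(1.2151074563346906)])
green [636.00285942 -23.03013831  28.        ] (array([637.06079729, -22.10747267,  17.05415317]), [np.float64(1.253476866001264), np.float64(1.2534768660013662)])
cover [292.00724638 229.97826087] [268.01851852 170.09259259] [ 456.78197101 -129.2624776    33.        ] [ 456.65721314 -129.11196888   18.25731897]
((292.0384521484375, 230.0), 7.2432451248168945)
t 40.7 tcp [623.8 212.2 147. ] yaw 93.8 w 59.8 f [ -0.3 -19.3   7.6] | spin 0.4 tx -0.3312 ty -0.1868
```

All four caps are in the rack, at equal triangulated heights. But that retreat was mine to plan: I came back at too low a height and a finger struck a bottle, with a reading of 175 N on the wrist. I'll back off, lift and carry on.

```bash
python3 -m creep '[{"hand":0.75,"tx":-0.03,"ty":0,"tz":0,"spin":0},{"hand":0.75,"tx":-0.03,"ty":0,"tz":0,"spin":0},{"hand":0.75,"tx":0,"ty":0,"tz":-0.06,"spin":0},{"hand":0.75,"tx":0,"ty":0,"tz":-0.06,"spin":0},{"hand":0.75,"tx":0,"ty":0,"tz":0,"spin":0}]'; python3 -c "
from h import *
T=cap('top');S=cap('scene');cv2.imwrite('pics/h1.png',cv2.resize(np.vstack([T['color'][110:290,40:420,::-1]]),(760,360),interpolation=2))
print(get_obs()['joint_positions'])
plan(456.8,-129.3,93.4)"
```

```text
time: 41.32
tool_pos: [629.0, 155.7, 272.2]
tcp_rot: [3.131, -0.001, 1.63]
contact_force: [0.6, -0.8, -0.2]
grip_width: 68.3
finger_force: 0.0
[1.24509207e-01 5.57045152e-01 1.10861756e+00 6.16553579e-05
 1.47542367e+00 6.47953465e-02]
t 41.4 tcp [626.8 155.5 266.2] yaw 93.4 w 68.8 f [ 0.4  0.2 -0.5] | spin 0.0 tx -0.2742 ty -0.1866
```

View pics/h1.png

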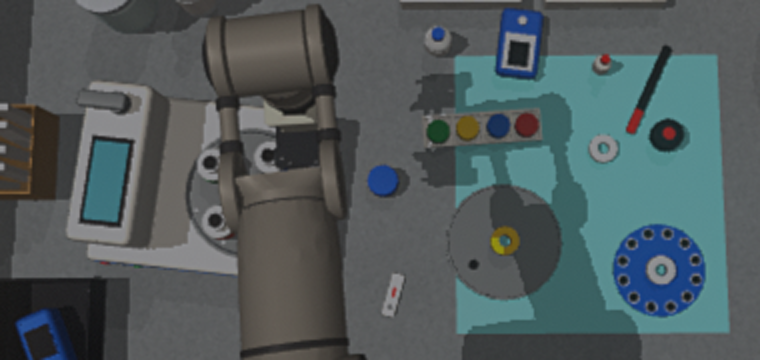

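The picture shows nothing disturbed: all four caps in the rack at (437–527,125–132) and the cover collar at (505,241). On to the cover.

```bash
python3 -m creep '[{"hand":0.75,"tx":-0.0457,"ty":-0.0311,"tz":0,"spin":0},{"hand":0.75,"tx":-0.0457,"ty":-0.0311,"tz":0,"spin":0},{"hand":0.75,"tx":-0.0457,"ty":-0.0311,"tz":0,"spin":0},{"hand":0.75,"tx":-0.0457,"ty":-0.0311,"tz":0,"spin":0},{"hand":0.75,"tx":-0.0457,"ty":-0.0311,"tz":0,"spin":0}]';  python3 -m creep '[{"hand":0.75,"tx":-0.0457,"ty":-0.0311,"tz":0,"spin":0},{"hand":0.75,"tx":0,"ty":0,"tz":0.06,"spin":0},{"hand":0.75,"tx":0,"ty":0,"tz":0.06,"spin":0},{"hand":0.75,"tx":0,"ty":0,"tz":0.05,"spin":0},{"hand":0.75,"tx":0,"ty":0,"tz":0.03,"spin":0}]';  python3 -m creep '[{"hand":0.75,"tx":0,"ty":0,"tz":0,"spin":0},{"hand":0.75,"tx":0,"ty":0,"tz":0,"spin":0}]'; python3 -c "
from h import *
plan(456.8,-129.3,93.4)"
```

```text
time: 42.05
tool_pos: [483.3, -82.9, 264.2]
tcp_rot: [-3.138, -0.001, 1.631]
contact_force: [0.9, -0.4, -0.2]
grip_width: 68.9
finger_force: 0.0
time: 42.68
tool_pos: [454.2, -128.1, 62.2]
tcp_rot: [-3.135, -0.003, 1.63]
contact_force: [0.5, -0.3, 0.8]
grip_width: 68.9
finger_force: 0.0
time: 42.92
tool_pos: [457.1, -129.3, 66.5]
tcp_rot: [-3.141, -0.0, 1.631]
contact_force: [-0.3, 0.2, -0.3]
grip_width: 68.9
finger_force: 0.0
t 42.9 tcp [ 457.1 -129.3   66.5] yaw 93.4 w 68.9 f [-0.3  0.2 -0.3] | spin 0.0 tx 0.0000 ty -0.0003
```

```bash
python3 -m creep '[{"hand":0.75,"tx":0,"ty":0,"tz":0.02,"spin":0},{"hand":0.75,"tx":0,"ty":0,"tz":0.012,"spin":0},{"hand":0.75,"tx":0,"ty":0,"tz":0,"spin":0},{"hand":0,"tx":0,"ty":0,"tz":0,"spin":0},{"hand":0,"tx":0,"ty":0,"tz":0,"spin":0}]';  python3 -m creep '[{"hand":0,"tx":0,"ty":0,"tz":0,"spin":0},{"hand":0,"tx":0,"ty":0,"tz":0,"spin":0},{"hand":0.75,"tx":0,"ty":0,"tz":0,"spin":0},{"hand":0.75,"tx":0,"ty":0,"tz":0,"spin":0},{"hand":0.75,"tx":0,"ty":0,"tz":0,"spin":0}]';python3 -m creep '[{"hand":0.75,"tx":0,"ty":0,"tz":0,"spin":10},{"hand":0.75,"tx":0,"ty":0,"tz":0,"spin":10},{"hand":0.75,"tx":0,"ty":0,"tz":0,"spin":10},{"hand":0.75,"tx":0,"ty":0,"tz":0,"spin":10},{"hand":0.75,"tx":0,"ty":0,"tz":0,"spin":10}]';python3 -m creep '[{"hand":0.75,"tx":0,"ty":0,"tz":0,"spin":10},{"hand":0.75,"tx":0,"ty":0,"tz":0,"spin":10},{"hand":0.75,"tx":0,"ty":0,"tz":0,"spin":10},{"hand":0.75,"tx":0,"ty":0,"tz":0,"spin":10},{"hand":0,"tx":0,"ty":0,"tz":0,"spin":0}]';python3 -m creep '[{"hand":0,"tx":0,"ty":0,"tz":0,"spin":0},{"hand":0,"tx":0,"ty":0,"tz":0,"spin":0},{"hand":0,"tx":0,"ty":0,"tz":0,"spin":0}]'; python3 -c "
from h import *
plan(456.8,-129.3,3.4)"
```

```text
time: 43.55
tool_pos: [457.4, -129.5, 34.8]
tcp_rot: [3.14, 0.0, 1.631]
contact_force: [0.1, -1.7, 0.1]
grip_width: 53.4
finger_force: 0.0
time: 44.18
tool_pos: [456.8, -129.3, 34.0]
tcp_rot: [-3.141, -0.0, 1.631]
contact_force: [-0.7, -0.8, -0.3]
grip_width: 67.5
finger_force: 0.0
time: 44.8
tool_pos: [456.9, -129.3, 34.0]
tcp_rot: [-3.141, 0.0, 0.752]
contact_force: [0.7, -0.4, -0.1]
grip_width: 69.3
finger_force: 0.0
time: 45.42
tool_pos: [456.9, -129.3, 34.1]
tcp_rot: [-3.141, 0.0, 0.061]
contact_force: [0.4, 0.5, -0.1]
grip_width: 63.1
finger_force: 0.0
time: 45.8
tool_pos: [456.9, -129.2, 34.1]
tcp_rot: [-3.141, 0.0, 0.061]
contact_force: [-0.0, -0.0, -1.7]
grip_width: 45.4
finger_force: 30.0
t 45.8 tcp [ 456.9 -129.2   34.1] yaw 3.5 w 45.4 f [-0.  -0.  -1.7] | spin 0.1 tx -0.0001 ty 0.0000
```

```bash
python3 -m creep '[{"hand":0,"tx":0,"ty":0,"tz":-0.02,"spin":0},{"hand":0,"tx":0,"ty":0,"tz":-0.04,"spin":0},{"hand":0,"tx":0,"ty":0,"tz":-0.045,"spin":0},{"hand":0,"tx":0,"ty":0,"tz":-0.05,"spin":0},{"hand":0,"tx":0,"ty":0,"tz":-0.05,"spin":0}]';python3 -m creep '[{"hand":0,"tx":0,"ty":0,"tz":-0.045,"spin":0},{"hand":0,"tx":0,"ty":0,"tz":0,"spin":0},{"hand":0,"tx":0.0138,"ty":-0.0563,"tz":0,"spin":0},{"hand":0,"tx":0.0138,"ty":-0.0563,"tz":0,"spin":0},{"hand":0,"tx":0.0138,"ty":-0.0563,"tz":0,"spin":0}]';python3 -m creep '[{"hand":0,"tx":0.0138,"ty":-0.0563,"tz":0,"spin":0},{"hand":0,"tx":0.0138,"ty":-0.0563,"tz":0,"spin":0},{"hand":0,"tx":0.0138,"ty":-0.0563,"tz":0,"spin":0},{"hand":0,"tx":0.0138,"ty":-0.0563,"tz":0,"spin":0},{"hand":0,"tx":0,"ty":0,"tz":0,"spin":0}]';python3 -m creep '[{"hand":0,"tx":0,"ty":0,"tz":0,"spin":0}]'; python3 -c "
from h import *
plan(530.1,269.7,3.4)
S=cap('scene');cv2.imwrite('pics/h2.png',cv2.resize(S['color'][170:320,290:440,::-1],(600,600),interpolation=2))"
```

```text
time: 46.42
tool_pos: [456.5, -129.2, 240.6]
tcp_rot: [-3.141, 0.0, 0.061]
contact_force: [0.3, 0.3, -2.2]
grip_width: 45.2
finger_force: 30.0
time: 47.05
tool_pos: [487.7, 43.2, 282.5]
tcp_rot: [-3.141, 0.003, 0.059]
contact_force: [1.2, -0.3, -1.8]
grip_width: 45.3
finger_force: 30.0
time: 47.68
tool_pos: [528.9, 273.4, 281.2]
tcp_rot: [3.141, 0.004, 0.065]
contact_force: [0.2, -0.8, -1.6]
grip_width: 45.6
finger_force: 30.0
time: 47.8
tool_pos: [529.2, 269.5, 282.4]
tcp_rot: [3.14, 0.003, 0.061]
contact_force: [1.0, -0.2, -2.4]
grip_width: 45.3
finger_force: 30.0
t 47.8 tcp [529.2 269.5 282.4] yaw 3.5 w 45.3 f [ 1.  -0.2 -2.4] | spin 0.1 tx 0.0009 ty -0.0002
```

View pics/h2.png

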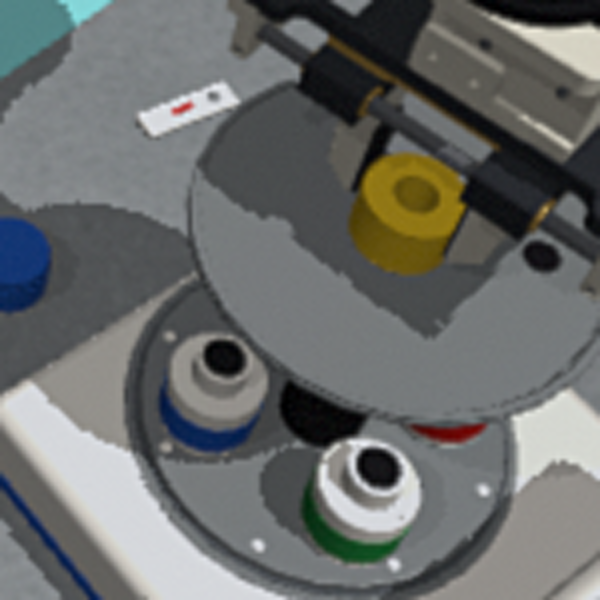

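The cover is held level above the spindle (collar at crop (412,205)). I'll lower it in steps and watch the force.

```bash
python3 -m creep '[{"hand":0,"tx":0.0009,"ty":-0.0002,"tz":0.01,"spin":0},{"hand":0,"tx":0,"ty":0,"tz":0.006,"spin":0},{"hand":0,"tx":0,"ty":0,"tz":0.003,"spin":0},{"hand":0,"tx":0,"ty":0,"tz":0,"spin":0},{"hand":0,"tx":0,"ty":0,"tz":0,"spin":0}]';python3 -m creep '[{"hand":0,"tx":0,"ty":0,"tz":0.006,"spin":0},{"hand":0,"tx":0,"ty":0,"tz":0,"spin":0},{"hand":0,"tx":0,"ty":0,"tz":0,"spin":0}]'
```

```text
time: 48.48
tool_pos: [530.9, 270.0, 265.5]
tcp_rot: [-3.141, -0.001, 0.06]
contact_force: [-0.0, -0.1, -1.0]
grip_width: 45.3
finger_force: 30.0
time: 48.85
tool_pos: [530.8, 270.1, 259.2]
tcp_rot: [-3.142, 0.0, 0.06]
contact_force: [-0.8, -0.7, -1.3]
grip_width: 45.2
finger_force: 30.0
```

```bash
python3 -m creep '[{"hand":0,"tx":-0.0005,"ty":0,"tz":0.006,"spin":0},{"hand":0,"tx":0,"ty":0,"tz":0.006,"spin":0},{"hand":0,"tx":0,"ty":0,"tz":0,"spin":0},{"hand":0,"tx":0,"ty":0,"tz":0,"spin":0}]';python3 -m creep '[{"hand":0,"tx":0,"ty":0,"tz":0.008,"spin":0},{"hand":0,"tx":0,"ty":0,"tz":0,"spin":0},{"hand":0,"tx":0,"ty":0,"tz":0,"spin":0}]'
```

```text
time: 49.35
tool_pos: [530.3, 270.0, 247.2]
tcp_rot: [-3.142, -0.0, 0.06]
contact_force: [0.6, -0.9, -1.1]
grip_width: 45.2
finger_force: 30.0
time: 49.72
tool_pos: [530.2, 270.0, 239.1]
tcp_rot: [3.142, 0.0, 0.06]
contact_force: [-0.3, -0.6, -1.6]
grip_width: 44.9
finger_force: 30.0
```

```bash
python3 -m creep '[{"hand":0,"tx":0,"ty":0,"tz":0.015,"spin":0},{"hand":0,"tx":0,"ty":0,"tz":0.015,"spin":0},{"hand":0,"tx":0,"ty":0,"tz":0.012,"spin":0},{"hand":0,"tx":0,"ty":0,"tz":0.006,"spin":0},{"hand":0,"tx":0,"ty":0,"tz":0,"spin":0}]';python3 -m creep '[{"hand":0,"tx":0,"ty":0,"tz":0.003,"spin":0},{"hand":0,"tx":0,"ty":0,"tz":0,"spin":0},{"hand":0,"tx":0,"ty":0,"tz":0,"spin":0}]';python3 -m creep '[{"hand":0,"tx":0,"ty":0,"tz":0.002,"spin":0},{"hand":0,"tx":0,"ty":0,"tz":0,"spin":0},{"hand":0,"tx":0,"ty":0,"tz":0,"spin":0}]'
```

```text
time: 50.35
tool_pos: [530.1, 270.0, 190.6]
tcp_rot: [3.141, 0.001, 0.06]
contact_force: [-0.0, 0.1, -2.2]
grip_width: 45.6
finger_force: 30.0
time: 50.72
tool_pos: [530.3, 270.0, 188.4]
tcp_rot: [-3.142, -0.0, 0.06]
contact_force: [-0.3, -0.9, -2.2]
grip_width: 45.6
finger_force: 30.0
time: 51.1
tool_pos: [530.3, 270.0, 186.2]
tcp_rot: [-3.142, -0.0, 0.06]
contact_force: [0.1, -0.1, -2.3]
grip_width: 45.2
finger_force: 30.0
```

```bash
python3 -m creep '[{"hand":0,"tx":0,"ty":0,"tz":0.001,"spin":0},{"hand":0.75,"tx":0,"ty":0,"tz":0,"spin":0},{"hand":0.75,"tx":0,"ty":0,"tz":0,"spin":0},{"hand":0.75,"tx":0,"ty":0,"tz":0,"spin":0},{"hand":0.75,"tx":0,"ty":0,"tz":-0.04,"spin":0}]';python3 -m creep '[{"hand":0.75,"tx":0,"ty":0,"tz":-0.04,"spin":0},{"hand":0.75,"tx":0,"ty":0,"tz":-0.04,"spin":0},{"hand":0.75,"tx":0,"ty":0.05,"tz":0,"spin":0},{"hand":0.75,"tx":0,"ty":0.06,"tz":0,"spin":0},{"hand":0.75,"tx":0,"ty":0.06,"tz":0,"spin":0}]';python3 -m creep '[{"hand":0.75,"tx":0,"ty":0.06,"tz":0,"spin":0},{"hand":0.75,"tx":0,"ty":0.06,"tz":0,"spin":0},{"hand":0.75,"tx":0,"ty":0.05,"tz":0,"spin":0},{"hand":0.75,"tx":0,"ty":0,"tz":0,"spin":0}]'; cat >> h.py <<'E'
def parts():
    T=cap('top');S=cap('scene');r={}
    for n,z,mf,t,s,rr in(('cover',33,lambda c:cmask(c,'yellow',110,40),proj(T,[530,270,180]),proj(S,[530,270,175]),20),
        ('spacer',15.5,lambda c:white(c,80) if c is T else white(c,110),(341,184),(190,166),16),
        ('dcollar',19,lambda c:white(c,80) if c is T else white(c,110),(370,245),(226,119),16),
        ('knob',36,lambda c:cmask(c,'red',110,40),(374,187),(172,138),9)):
        b=near(T,mf(T),t,r=rr);a=near(S,mf(S),s,r=rr)
        if a is None or b is None: print(n,a,b);continue
        print(n,np.round(b,1),np.round(a,1),"T",plane(T,b,z if n!='cover' else 185).round(1),"tri",tri([S,T],[a,b])[0].round(1))
E
python3 -c "
from h import *
parts();plan(609.2,-293.8,3.4)"
```

```text
time: 51.72
tool_pos: [528.7, 269.4, 222.5]
tcp_rot: [3.14, 0.007, 0.06]
contact_force: [0.5, 0.3, 0.6]
grip_width: 68.6
finger_force: 0.0
time: 52.35
tool_pos: [540.3, 98.8, 305.2]
tcp_rot: [3.142, -0.0, 0.061]
contact_force: [0.7, 0.3, 0.3]
grip_width: 68.9
finger_force: 0.0
time: 52.85
tool_pos: [550.5, -72.8, 304.8]
tcp_rot: [3.141, 0.0, 0.055]
contact_force: [0.4, 0.5, -0.0]
grip_width: 69.1
finger_force: 0.0
cover [159.7 202.9] [378.  252.6] T [528.2 265.3 185. ] tri [529.9 270.4 165.9]
spacer [341.2 183.2] [189.3 166. ] T [ 610.3 -294.    15.5] tri [ 610.1 -294.     7.9]
dcollar [370.3 244.5] [225.6 117.7] T [ 409.9 -381.3   19. ] tri [ 409.  -380.8   16.9]
knob None None
t 53.0 tcp [550.5 -69.5 305. ] yaw 3.3 w 68.5 f [-0.2  0.6  0.3] | spin -0.1 tx 0.0453 ty 0.2274
```

The cover is on. Next is the spacer. The knob was out of view, so I'll look for it again later.

```bash
python3 -m creep '[{"hand":0.62,"tx":0.0113,"ty":0.0569,"tz":0,"spin":0},{"hand":0.62,"tx":0.0113,"ty":0.0569,"tz":0,"spin":0},{"hand":0.62,"tx":0.0113,"ty":0.0569,"tz":0,"spin":0},{"hand":0.62,"tx":0.0113,"ty":0.0569,"tz":0,"spin":0},{"hand":0.62,"tx":0,"ty":0,"tz":0.06,"spin":0}]';  python3 -m creep '[{"hand":0.62,"tx":0,"ty":0,"tz":0.06,"spin":0},{"hand":0.62,"tx":0,"ty":0,"tz":0.06,"spin":0},{"hand":0.62,"tx":0,"ty":0,"tz":0.06,"spin":0},{"hand":0.62,"tx":0,"ty":0,"tz":0,"spin":0},{"hand":0.62,"tx":0,"ty":0,"tz":0,"spin":0}]';  python3 -c "
from h import *
plan(610.0,-294,3.4)
T=cap('top');m=cmask(T,'red',110,40);print([b[0].round(1).tolist() for b in blobs(m,8)[0] if b[0][0]>320])
S=cap('scene');m=cmask(S,'red',110,40);print([(b[0].round(1).tolist(),b[1][4]) for b in blobs(m,8)[0] if b[0][1]<200])"
```

```text
time: 53.58
tool_pos: [613.2, -298.3, 249.7]
tcp_rot: [3.133, -0.012, 0.058]
contact_force: [0.8, 0.7, -1.6]
grip_width: 57.1
finger_force: 0.0
time: 54.2
tool_pos: [611.1, -293.6, 67.8]
tcp_rot: [3.14, -0.003, 0.061]
contact_force: [0.2, -0.2, 1.3]
grip_width: 56.8
finger_force: 0.0
t 54.2 tcp [ 611.1 -293.6   67.8] yaw 3.5 w 56.8 f [ 0.2 -0.2  1.3] | spin 0.1 tx -0.0011 ty 0.0003
[[342.4, 139.1]]
[([161.8, 143.0], np.int32(35)), ([165.0, 163.7], np.int32(76)), ([143.5, 179.7], np.int32(29)), ([204.2, 197.1], np.int32(180))]
```

The knob's dot has moved in the scene view from (172,138) to (162,143), so it was knocked. I'll re-measure it when I get to it. Now I'll grip the spacer.

```bash
python3 -m creep '[{"hand":0.62,"tx":-0.0008,"ty":0,"tz":0.03,"spin":0},{"hand":0.62,"tx":0,"ty":0,"tz":0.018,"spin":0},{"hand":0.62,"tx":0,"ty":0,"tz":0,"spin":0},{"hand":0,"tx":0,"ty":0,"tz":0,"spin":0},{"hand":0,"tx":0,"ty":0,"tz":0,"spin":0}]';  python3 -m creep '[{"hand":0,"tx":0,"ty":0,"tz":0,"spin":0},{"hand":0,"tx":0,"ty":0,"tz":0,"spin":0},{"hand":0.62,"tx":0,"ty":0,"tz":0,"spin":0},{"hand":0.62,"tx":0,"ty":0,"tz":0,"spin":0}]';python3 -m creep '[{"hand":0.62,"tx":0,"ty":0,"tz":0,"spin":-10},{"hand":0.62,"tx":0,"ty":0,"tz":0,"spin":-10},{"hand":0.62,"tx":0,"ty":0,"tz":0,"spin":-10},{"hand":0.62,"tx":0,"ty":0,"tz":0,"spin":-10},{"hand":0.62,"tx":0,"ty":0,"tz":0,"spin":-10}]';python3 -m creep '[{"hand":0.62,"tx":0,"ty":0,"tz":0,"spin":-10},{"hand":0.62,"tx":0,"ty":0,"tz":0,"spin":-10},{"hand":0.62,"tx":0,"ty":0,"tz":0,"spin":-10},{"hand":0.62,"tx":0,"ty":0,"tz":0,"spin":-10},{"hand":0,"tx":0,"ty":0,"tz":0,"spin":0}]';python3 -m creep '[{"hand":0,"tx":0,"ty":0,"tz":0,"spin":0},{"hand":0,"tx":0,"ty":0,"tz":0,"spin":0},{"hand":0,"tx":0,"ty":0,"tz":0,"spin":0}]'; python3 -c "
from h import *
plan(530.2,270,93.4)"
```

```text
time: 54.92
tool_pos: [609.3, -294.4, 18.6]
tcp_rot: [3.14, -0.002, 0.06]
contact_force: [0.4, 0.6, 1.9]
grip_width: 45.6
finger_force: 30.0
time: 55.42
tool_pos: [608.2, -293.8, 16.9]
tcp_rot: [-3.141, 0.001, 0.06]
contact_force: [0.0, -0.5, -0.3]
grip_width: 56.3
finger_force: 0.0
time: 56.05
tool_pos: [608.2, -293.7, 16.7]
tcp_rot: [-3.14, 0.0, 0.938]
contact_force: [0.1, 0.3, -0.0]
grip_width: 57.5
finger_force: 0.0
time: 56.68
tool_pos: [608.2, -293.7, 16.7]
tcp_rot: [-3.141, -0.001, 1.629]
contact_force: [1.2, 0.3, -0.2]
grip_width: 51.0
finger_force: 0.2
time: 57.05
tool_pos: [608.4, -293.9, 17.1]
tcp_rot: [-3.141, -0.0, 1.63]
contact_force: [-0.3, 1.3, -0.2]
grip_width: 45.2
finger_force: 30.0
t 57.0 tcp [ 608.4 -293.9   17.1] yaw 93.4 w 45.2 f [-0.3  1.3 -0.2] | spin -0.0 tx 0.5675 ty -0.0447
```

```bash
python3 -m creep '[{"hand":0,"tx":0,"ty":0,"tz":-0.03,"spin":0},{"hand":0,"tx":0,"ty":0,"tz":-0.05,"spin":0},{"hand":0,"tx":0,"ty":0,"tz":-0.055,"spin":0},{"hand":0,"tx":0,"ty":0,"tz":-0.055,"spin":0},{"hand":0,"tx":0,"ty":0,"tz":-0.055,"spin":0}]';python3 -m creep '[{"hand":0,"tx":0.0568,"ty":-0.0045,"tz":-0.01,"spin":0},{"hand":0,"tx":0.0568,"ty":-0.0045,"tz":0,"spin":0},{"hand":0,"tx":0.0568,"ty":-0.0045,"tz":0,"spin":0},{"hand":0,"tx":0.0568,"ty":-0.0045,"tz":0,"spin":0},{"hand":0,"tx":0.0568,"ty":-0.0045,"tz":0,"spin":0}]';python3 -m creep '[{"hand":0,"tx":0.0568,"ty":-0.0045,"tz":0,"spin":0},{"hand":0,"tx":0.0568,"ty":-0.0045,"tz":0,"spin":0},{"hand":0,"tx":0.0568,"ty":-0.0045,"tz":0,"spin":0},{"hand":0,"tx":0.0568,"ty":-0.0045,"tz":0,"spin":0},{"hand":0,"tx":0,"ty":0,"tz":0,"spin":0}]'; python3 -m creep '[{"hand":0,"tx":0,"ty":0,"tz":0,"spin":0}]'; python3 -c "
from h import *
plan(530.2,270,93.4)"
```

```text
time: 57.68
tool_pos: [608.2, -293.8, 264.1]
tcp_rot: [3.141, -0.0, 1.63]
contact_force: [0.9, -0.3, -1.1]
grip_width: 45.4
finger_force: 30.0
time: 58.3
tool_pos: [568.5, -10.0, 272.4]
tcp_rot: [3.141, -0.0, 1.63]
contact_force: [-0.2, 1.1, -0.6]
grip_width: 45.7
finger_force: 30.0
time: 58.92
tool_pos: [536.3, 217.6, 272.2]
tcp_rot: [-3.141, -0.001, 1.635]
contact_force: [-0.8, -0.2, -1.4]
grip_width: 45.8
finger_force: 30.0
time: 59.05
tool_pos: [537.5, 213.6, 272.1]
tcp_rot: [-3.142, 0.001, 1.631]
contact_force: [-0.1, -0.5, -0.3]
grip_width: 45.7
finger_force: 30.0
t 59.0 tcp [537.5 213.6 272.1] yaw 93.4 w 45.7 f [-0.1 -0.5 -0.3] | spin 0.0 tx 0.0567 ty -0.0039
```

```bash
python3 -m creep '[{"hand":0,"tx":0.0283,"ty":-0.002,"tz":0,"spin":0},{"hand":0,"tx":0.0283,"ty":-0.002,"tz":0,"spin":0},{"hand":0,"tx":0,"ty":0,"tz":0.01,"spin":0},{"hand":0,"tx":0,"ty":0,"tz":0,"spin":0},{"hand":0,"tx":0,"ty":0,"tz":0,"spin":0}]'; python3 -c "
from h import *
plan(530.2,270,93.4)"
```

```text
time: 59.68
tool_pos: [530.6, 268.8, 262.2]
tcp_rot: [-3.141, 0.0, 1.629]
contact_force: [0.8, -0.3, -0.2]
grip_width: 45.5
finger_force: 30.0
t 59.7 tcp [530.6 268.8 262.2] yaw 93.3 w 45.5 f [ 0.8 -0.3 -0.2] | spin -0.1 tx 0.0012 ty -0.0003
```

```bash
python3 -m creep '[{"hand":0,"tx":0.001,"ty":-0.0003,"tz":0.008,"spin":0},{"hand":0,"tx":0,"ty":0,"tz":0.006,"spin":0},{"hand":0,"tx":0,"ty":0,"tz":0.006,"spin":0},{"hand":0,"tx":0,"ty":0,"tz":0,"spin":0},{"hand":0,"tx":0,"ty":0,"tz":0,"spin":0}]'; python3 -m creep '[{"hand":0,"tx":0,"ty":0,"tz":0.006,"spin":0},{"hand":0,"tx":0,"ty":0,"tz":0.006,"spin":0},{"hand":0,"tx":0,"ty":0,"tz":0,"spin":0},{"hand":0,"tx":0,"ty":0,"tz":0,"spin":0}]'
```

```text
time: 60.3
tool_pos: [529.9, 271.3, 242.3]
tcp_rot: [3.141, -0.0, 1.631]
contact_force: [0.7, -1.1, -0.8]
grip_width: 46.1
finger_force: 30.0
time: 60.8
tool_pos: [529.8, 271.2, 230.2]
tcp_rot: [-3.141, 0.0, 1.631]
contact_force: [-0.8, -0.5, -0.3]
grip_width: 45.7
finger_force: 30.0
```

```bash
python3 -m creep '[{"hand":0,"tx":-0.001,"ty":0,"tz":0.01,"spin":0},{"hand":0,"tx":0,"ty":0,"tz":0.008,"spin":0},{"hand":0,"tx":0,"ty":0,"tz":0.006,"spin":0},{"hand":0,"tx":0,"ty":0,"tz":0,"spin":0},{"hand":0,"tx":0,"ty":0,"tz":0,"spin":0}]'; python3 -m creep '[{"hand":0,"tx":0,"ty":0,"tz":0.002,"spin":0},{"hand":0,"tx":0,"ty":0,"tz":0,"spin":0},{"hand":0,"tx":0,"ty":0,"tz":0,"spin":0}]';python3 -m creep '[{"hand":0,"tx":0,"ty":0,"tz":0.0015,"spin":0},{"hand":0,"tx":0,"ty":0,"tz":0,"spin":0},{"hand":0,"tx":0,"ty":0,"tz":0,"spin":0}]'
```

```text
time: 61.42
tool_pos: [530.0, 270.7, 205.5]
tcp_rot: [3.142, -0.001, 1.631]
contact_force: [3.0, 5.1, -3.4]
grip_width: 45.4
finger_force: 30.0
time: 61.8
tool_pos: [530.1, 270.6, 204.2]
tcp_rot: [3.141, -0.001, 1.631]
contact_force: [3.0, 4.5, 0.1]
grip_width: 45.8
finger_force: 30.0
time: 62.18
tool_pos: [530.2, 270.6, 203.0]
tcp_rot: [3.14, -0.001, 1.631]
contact_force: [2.4, 3.8, 2.3]
grip_width: 45.7
finger_force: 30.0
```

```bash
python3 -m creep '[{"hand":0.75,"tx":0.001,"ty":0,"tz":0,"spin":0},{"hand":0.75,"tx":0,"ty":0,"tz":0,"spin":0},{"hand":0.75,"tx":0,"ty":0,"tz":0,"spin":0},{"hand":0.75,"tx":0,"ty":0,"tz":-0.04,"spin":0},{"hand":0.75,"tx":0,"ty":0,"tz":-0.04,"spin":0}]';python3 -m creep '[{"hand":0.75,"tx":-0.055,"ty":0,"tz":-0.02,"spin":0},{"hand":0.75,"tx":-0.06,"ty":0,"tz":0,"spin":0},{"hand":0.75,"tx":-0.06,"ty":0,"tz":0,"spin":0},{"hand":0.75,"tx":-0.06,"ty":0,"tz":0,"spin":0},{"hand":0.75,"tx":-0.06,"ty":0,"tz":0,"spin":0}]';python3 -c "
from h import *
parts();plan(409.5,-381,93.4)
S=cap('scene');T=cap('top');m=cmask(S,'red',110,40);print([(b[0].round(1).tolist(),b[1][4]) for b in blobs(m,8)[0] if b[0][1]<200]);m=cmask(T,'red',110,40);print([b[0].round(1).tolist() for b in blobs(m,8)[0] if b[0][0]>320])
cv2.imwrite('pics/h3.png',cv2.resize(np.hstack([S['color'][180:330,310:460,::-1],T['color'][120:270,300:450,::-1]]),(800,400),interpolation=2))"
```

```text
time: 62.8
tool_pos: [529.4, 270.8, 283.1]
tcp_rot: [-3.14, 0.001, 1.63]
contact_force: [0.0, -0.8, 2.3]
grip_width: 69.1
finger_force: 0.0
time: 63.42
tool_pos: [547.0, -25.3, 302.7]
tcp_rot: [-3.141, 0.0, 1.631]
contact_force: [1.9, 0.5, 0.2]
grip_width: 69.0
finger_force: 0.0
cover [165.4 206.5] [375.4 257.8] T [517.5 248.5 185. ] tri [521.5 263.7 128.7]
spacer None None
dcollar [370.3 244.5] [223.6 118.7] T [ 410.  -381.5   19. ] tri [ 411.1 -384.3   11.3]
knob None None
t 63.5 tcp [547.2 -28.9 302.3] yaw 93.0 w 69.2 f [-0.4  0.9  1.2] | spin -0.4 tx -0.3433 ty -0.1584
[([161.9, 142.9], np.int32(47)), ([165.0, 163.7], np.int32(75)), ([143.5, 179.8], np.int32(30)), ([204.3, 197.0], np.int32(181))]
[[342.4, 139.1], [357.1, 169.9], [374.1, 176.1]]
```

View pics/h3.png

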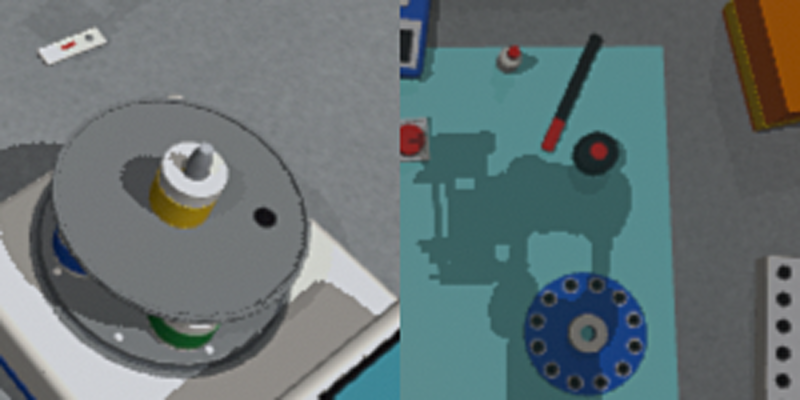

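The cover lies level with the spacer seated on its collar (scene crop (195,175)). The disc is still in place (top crop (588,333)) and the knob is now beside the marker at (597,152). Next is the disc.

```bash
python3 -m creep '[{"hand":0.75,"tx":-0.049,"ty":-0.0226,"tz":0,"spin":0},{"hand":0.75,"tx":-0.049,"ty":-0.0226,"tz":0,"spin":0},{"hand":0.75,"tx":-0.049,"ty":-0.0226,"tz":0,"spin":0},{"hand":0.75,"tx":-0.049,"ty":-0.0226,"tz":0,"spin":0},{"hand":0.75,"tx":-0.049,"ty":-0.0226,"tz":0,"spin":0}]';python3 -m creep '[{"hand":0.75,"tx":-0.049,"ty":-0.0226,"tz":0,"spin":0},{"hand":0.75,"tx":-0.049,"ty":-0.0226,"tz":0,"spin":0},{"hand":0.75,"tx":0,"ty":0,"tz":0.06,"spin":0},{"hand":0.75,"tx":0,"ty":0,"tz":0.06,"spin":0},{"hand":0.75,"tx":0,"ty":0,"tz":0.06,"spin":0}]';python3 -m creep '[{"hand":0.75,"tx":0,"ty":0,"tz":0.05,"spin":0},{"hand":0.75,"tx":0,"ty":0,"tz":0,"spin":0},{"hand":0.75,"tx":0,"ty":0,"tz":0,"spin":0},{"hand":0.75,"tx":0,"ty":0,"tz":0,"spin":0}]';python3 -c "
from h import *
plan(410,-381.4)"
```

```text
time: 64.25
tool_pos: [449.2, -274.3, 302.8]
tcp_rot: [3.141, -0.0, 1.633]
contact_force: [0.9, -1.0, -0.5]
grip_width: 68.9
finger_force: 0.0
time: 64.88
tool_pos: [411.0, -373.6, 121.2]
tcp_rot: [3.141, 0.0, 1.632]
contact_force: [0.3, -0.4, -1.0]
grip_width: 68.9
finger_force: 0.0
time: 65.38
tool_pos: [411.3, -376.0, 75.2]
tcp_rot: [3.139, 0.004, 1.631]
contact_force: [-0.3, 0.4, 0.2]
grip_width: 69.1
finger_force: 0.0
t 65.4 tcp [ 411.3 -376.    75.2] yaw 93.5 w 69.1 f [-0.3  0.4  0.2] | spin 0.0 tx -0.0053 ty -0.0017
```

Lower 51.5 mm, squeeze, turn 90° and squeeze again to centre.

```bash
python3 -m creep '[{"hand":0.75,"tx":-0.0053,"ty":-0.0012,"tz":0.03,"spin":0},{"hand":0.75,"tx":0,"ty":0,"tz":0.0205,"spin":0},{"hand":0.75,"tx":0,"ty":0,"tz":0,"spin":0},{"hand":0,"tx":0,"ty":0,"tz":0,"spin":0},{"hand":0,"tx":0,"ty":0,"tz":0,"spin":0}]';  python3 -m creep '[{"hand":0,"tx":0,"ty":0,"tz":0,"spin":0},{"hand":0,"tx":0,"ty":0,"tz":0,"spin":0},{"hand":0.75,"tx":0,"ty":0,"tz":0,"spin":0},{"hand":0.75,"tx":0,"ty":0,"tz":0,"spin":0},{"hand":0.75,"tx":0,"ty":0,"tz":0,"spin":0}]';python3 -m creep '[{"hand":0.75,"tx":0,"ty":0,"tz":0,"spin":10},{"hand":0.75,"tx":0,"ty":0,"tz":0,"spin":10},{"hand":0.75,"tx":0,"ty":0,"tz":0,"spin":10},{"hand":0.75,"tx":0,"ty":0,"tz":0,"spin":10},{"hand":0.75,"tx":0,"ty":0,"tz":0,"spin":10}]';python3 -m creep '[{"hand":0.75,"tx":0,"ty":0,"tz":0,"spin":10},{"hand":0.75,"tx":0,"ty":0,"tz":0,"spin":10},{"hand":0.75,"tx":0,"ty":0,"tz":0,"spin":10},{"hand":0.75,"tx":0,"ty":0,"tz":0,"spin":10},{"hand":0,"tx":0,"ty":0,"tz":0,"spin":0}]';python3 -m creep '[{"hand":0,"tx":0,"ty":0,"tz":0,"spin":0},{"hand":0,"tx":0,"ty":0,"tz":0,"spin":0},{"hand":0,"tx":0,"ty":0,"tz":0,"spin":0}]'; python3 -c "
from h import *
plan(530.8,271.5,3.4)"
```

```text
time: 66.0
tool_pos: [409.7, -381.1, 23.6]
tcp_rot: [3.14, 0.002, 1.631]
contact_force: [-0.0, 0.6, 0.1]
grip_width: 53.5
finger_force: 0.0
time: 66.62
tool_pos: [409.0, -380.3, 22.0]
tcp_rot: [-3.141, -0.0, 1.631]
contact_force: [0.1, -0.2, 0.9]
grip_width: 67.4
finger_force: 0.0
time: 67.25
tool_pos: [409.0, -380.4, 21.9]
tcp_rot: [-3.141, -0.0, 0.752]
contact_force: [0.6, -1.0, 0.5]
grip_width: 68.6
finger_force: 0.0
time: 67.88
tool_pos: [409.0, -380.4, 22.0]
tcp_rot: [-3.141, 0.0, 0.061]
contact_force: [0.6, -0.8, 0.3]
grip_width: 62.5
finger_force: 0.0
time: 68.25
tool_pos: [409.1, -380.4, 22.1]
tcp_rot: [-3.141, 0.0, 0.061]
contact_force: [-0.1, 0.4, -0.8]
grip_width: 45.3
finger_force: 30.0
t 68.2 tcp [ 409.1 -380.4   22.1] yaw 3.5 w 45.3 f [-0.1  0.4 -0.8] | spin 0.1 tx 0.1602 ty -0.6435
```

```bash
python3 -m creep '[{"hand":0,"tx":0,"ty":0,"tz":-0.03,"spin":0},{"hand":0,"tx":0,"ty":0,"tz":-0.055,"spin":0},{"hand":0,"tx":0,"ty":0,"tz":-0.055,"spin":0},{"hand":0,"tx":0,"ty":0,"tz":-0.055,"spin":0},{"hand":0,"tx":0,"ty":0,"tz":-0.055,"spin":0}]';python3 -m creep '[{"hand":0,"tx":0.0146,"ty":-0.0585,"tz":0,"spin":0},{"hand":0,"tx":0.0146,"ty":-0.0585,"tz":0,"spin":0},{"hand":0,"tx":0.0146,"ty":-0.0585,"tz":0,"spin":0},{"hand":0,"tx":0.0146,"ty":-0.0585,"tz":0,"spin":0},{"hand":0,"tx":0.0146,"ty":-0.0585,"tz":0,"spin":0}]';python3 -m creep '[{"hand":0,"tx":0.0146,"ty":-0.0585,"tz":0,"spin":0},{"hand":0,"tx":0.0146,"ty":-0.0585,"tz":0,"spin":0},{"hand":0,"tx":0.0146,"ty":-0.0585,"tz":0,"spin":0},{"hand":0,"tx":0.0146,"ty":-0.0585,"tz":0,"spin":0},{"hand":0,"tx":0,"ty":0,"tz":0,"spin":0}]';python3 -c "
from h import *
plan(530.8,271.5,3.4)"
```

```text
time: 68.88
tool_pos: [408.8, -380.1, 273.8]
tcp_rot: [-3.141, 0.0, 0.06]
contact_force: [-0.2, -1.0, -1.8]
grip_width: 45.5
finger_force: 30.0
time: 69.5
tool_pos: [464.4, -82.2, 272.2]
tcp_rot: [-3.141, -0.0, 0.06]
contact_force: [1.2, -0.4, -1.4]
grip_width: 45.5
finger_force: 30.0
time: 70.12
tool_pos: [508.5, 156.8, 271.6]
tcp_rot: [-3.141, 0.001, 0.066]
contact_force: [0.5, -0.9, -1.2]
grip_width: 45.3
finger_force: 30.0
t 70.1 tcp [508.5 156.8 271.6] yaw 3.8 w 45.3 f [ 0.5 -0.9 -1.2] | spin 0.4 tx 0.0291 ty -0.1131
```

```bash
python3 -m creep '[{"hand":0,"tx":0.0146,"ty":-0.0575,"tz":0,"spin":0},{"hand":0,"tx":0.0146,"ty":-0.0575,"tz":0,"spin":0},{"hand":0,"tx":0,"ty":0,"tz":0,"spin":0},{"hand":0,"tx":0,"ty":0,"tz":0,"spin":0},{"hand":0,"tx":0,"ty":0,"tz":0,"spin":0}]';python3 -c "
from h import *
plan(530.8,271.5,3.4)"
```

```text
time: 70.75
tool_pos: [531.2, 268.0, 272.3]
tcp_rot: [3.141, 0.0, 0.058]
contact_force: [0.3, 0.0, -1.2]
grip_width: 45.3
finger_force: 30.0
t 70.8 tcp [531.2 268.  272.3] yaw 3.3 w 45.3 f [ 0.3  0.  -1.2] | spin -0.1 tx -0.0002 ty -0.0035
```

```bash
python3 -m creep '[{"hand":0,"tx":0,"ty":-0.0035,"tz":0.008,"spin":0},{"hand":0,"tx":0,"ty":0,"tz":0.006,"spin":0},{"hand":0,"tx":0,"ty":0,"tz":0.006,"spin":0},{"hand":0,"tx":0,"ty":0,"tz":0,"spin":0},{"hand":0,"tx":0,"ty":0,"tz":0,"spin":0}]';python3 -m creep '[{"hand":0,"tx":0,"ty":0,"tz":0.006,"spin":0},{"hand":0,"tx":0,"ty":0,"tz":0.006,"spin":0},{"hand":0,"tx":0,"ty":0,"tz":0,"spin":0},{"hand":0,"tx":0,"ty":0,"tz":0,"spin":0}]'
```

```text
time: 71.38
tool_pos: [531.0, 273.0, 252.3]
tcp_rot: [-3.141, -0.0, 0.06]
contact_force: [0.5, 0.4, -0.9]
grip_width: 45.1
finger_force: 30.0
time: 71.88
tool_pos: [531.0, 273.0, 240.2]
tcp_rot: [-3.141, -0.0, 0.06]
contact_force: [-0.3, 0.5, -1.1]
grip_width: 45.1
finger_force: 30.0
```

```bash
python3 -m creep '[{"hand":0,"tx":0,"ty":0.0015,"tz":0.006,"spin":0},{"hand":0,"tx":0,"ty":0,"tz":0.006,"spin":0},{"hand":0,"tx":0,"ty":0,"tz":0.002,"spin":0},{"hand":0,"tx":0,"ty":0,"tz":0,"spin":0},{"hand":0,"tx":0,"ty":0,"tz":0,"spin":0}]';python3 -m creep '[{"hand":0,"tx":0,"ty":0,"tz":0.0015,"spin":0},{"hand":0,"tx":0,"ty":0,"tz":0,"spin":0},{"hand":0,"tx":0,"ty":0,"tz":0,"spin":0}]'
```

```text
time: 72.5
tool_pos: [531.1, 271.5, 226.4]
tcp_rot: [-3.141, -0.0, 0.06]
contact_force: [0.1, 0.0, -1.2]
grip_width: 45.1
finger_force: 30.0
time: 72.88
tool_pos: [531.0, 271.5, 224.7]
tcp_rot: [-3.142, -0.0, 0.06]
contact_force: [-0.3, -0.2, -1.5]
grip_width: 45.2
finger_force: 30.0
```

```bash
python3 -m creep '[{"hand":0,"tx":0,"ty":0,"tz":0.0007,"spin":0},{"hand":0.75,"tx":0,"ty":0,"tz":0,"spin":0},{"hand":0.75,"tx":0,"ty":0,"tz":0,"spin":0},{"hand":0.75,"tx":0,"ty":0,"tz":0,"spin":0},{"hand":0.75,"tx":0,"ty":0,"tz":-0.04,"spin":0}]';python3 -m creep '[{"hand":0.75,"tx":0,"ty":0,"tz":-0.04,"spin":0},{"hand":0.75,"tx":0,"ty":0.05,"tz":0,"spin":0},{"hand":0.75,"tx":0,"ty":0.06,"tz":0,"spin":0},{"hand":0.75,"tx":0,"ty":0.06,"tz":0,"spin":0},{"hand":0.75,"tx":0,"ty":0.06,"tz":0,"spin":0}]';python3 -m creep '[{"hand":0.75,"tx":0,"ty":0.06,"tz":0,"spin":0},{"hand":0.75,"tx":0,"ty":0,"tz":0,"spin":0}]';python3 -c "
from h import *
S=cap('scene');T=cap('top')
b=near(T,cmask(T,'red',110,40),(374,176),r=6);a=near(S,cmask(S,'red',110,40),(162,143),r=8);print(a,b,b is not None and plane(T,b,36),tri([S,T],[a,b]))
X=plane(T,b,36);plan(X[0],X[1],3.4)
v=T['color'].max(2)<70
import numpy as np
bs,l=blobs(v&(T['color'].max(2)>0),60)
print([(q[0].round(1),q[1][2:]) for q in bs if np.linalg.norm(q[0]-b)<25])
cv2.imwrite('pics/h4.png',cv2.resize(np.hstack([S['color'][180:330,310:460,::-1],T['color'][140:215,320:395,::-1].repeat(2,0).repeat(2,1)]),(800,400),interpolation=2))"
```

```text
time: 73.5
tool_pos: [529.6, 270.9, 261.5]
tcp_rot: [3.14, 0.007, 0.06]
contact_force: [1.2, 0.2, -0.6]
grip_width: 68.7
finger_force: 0.0
time: 74.12
tool_pos: [544.6, 40.1, 304.2]
tcp_rot: [3.142, -0.001, 0.06]
contact_force: [1.1, 0.5, -0.0]
grip_width: 68.8
finger_force: 0.0
time: 74.38
tool_pos: [548.4, -22.0, 303.9]
tcp_rot: [3.141, 0.0, 0.054]
contact_force: [-0.1, 1.3, -0.0]
grip_width: 68.7
finger_force: 0.0
[161.85106383 142.93617021] [374.05263158 176.07894737] [ 630.13158902 -397.53411822   36.        ] (array([ 629.46675676, -397.08369737,   34.91709959]), [np.float64(1.0678967427445178), np.float64(1.06789674274465)])
t 74.5 tcp [548.3 -18.2 304. ] yaw 3.3 w 68.8 f [ 0.1 -1.2  0.2] | spin -0.1 tx 0.0592 ty 0.3835
[(array([372.8, 177.9]), array([ 17,  16, 183], dtype=int32))]
```

View pics/h4.png

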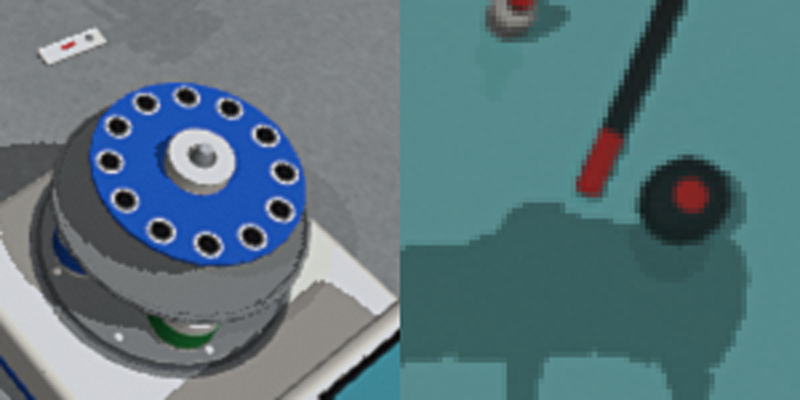

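The disc is down, level, with the spindle tip showing in its collar (crop (203,155)). The knob dot is at (630,-397), 35 mm high by triangulation, with the marker close by. I'll grip with the tips above marker height.

```bash
python3 -m creep '[{"hand":0.75,"tx":0.0085,"ty":0.0548,"tz":0.02,"spin":0},{"hand":0.75,"tx":0.0085,"ty":0.0548,"tz":0.02,"spin":0},{"hand":0.75,"tx":0.0085,"ty":0.0548,"tz":0.02,"spin":0},{"hand":0.75,"tx":0.0085,"ty":0.0548,"tz":0.02,"spin":0},{"hand":0.75,"tx":0.0085,"ty":0.0548,"tz":0.02,"spin":0}]';python3 -m creep '[{"hand":0.75,"tx":0.0085,"ty":0.0548,"tz":0.02,"spin":0},{"hand":0.75,"tx":0.0085,"ty":0.0548,"tz":0.02,"spin":0},{"hand":0.75,"tx":0,"ty":0,"tz":0.04,"spin":10.4},{"hand":0.75,"tx":0,"ty":0,"tz":0.03,"spin":10.4},{"hand":0.75,"tx":0,"ty":0,"tz":0,"spin":10.4}]';python3 -m creep '[{"hand":0.75,"tx":0,"ty":0,"tz":0,"spin":0},{"hand":0.75,"tx":0,"ty":0,"tz":0,"spin":0}]';python3 -c "
from h import *
plan(629.9,-397.3,-28)"
```

```text
time: 75.1
tool_pos: [608.4, -288.3, 203.5]
tcp_rot: [-3.141, -0.001, 0.063]
contact_force: [1.3, 0.7, -0.2]
grip_width: 69.0
finger_force: 0.0
time: 75.72
tool_pos: [630.4, -393.9, 89.6]
tcp_rot: [-3.14, 0.007, -0.488]
contact_force: [-0.3, -0.4, 0.1]
grip_width: 69.1
finger_force: 0.0
time: 75.97
tool_pos: [631.7, -396.3, 94.7]
tcp_rot: [-3.142, -0.001, -0.48]
contact_force: [0.3, 0.0, -0.1]
grip_width: 68.7
finger_force: 0.0
t 76.0 tcp [ 631.7 -396.3   94.7] yaw -27.5 w 68.7 f [ 0.3  0.  -0.1] | spin 0.5 tx -0.0011 ty 0.0017
```

```bash
python3 -m creep '[{"hand":0.75,"tx":-0.001,"ty":0.0012,"tz":0.04,"spin":0},{"hand":0.75,"tx":0,"ty":0,"tz":0.0225,"spin":0},{"hand":0.75,"tx":0,"ty":0,"tz":0,"spin":0},{"hand":0,"tx":0,"ty":0,"tz":0,"spin":0},{"hand":0,"tx":0,"ty":0,"tz":0,"spin":0}]';  python3 -m creep '[{"hand":0,"tx":0,"ty":0,"tz":0,"spin":0},{"hand":0,"tx":0,"ty":0,"tz":0,"spin":0},{"hand":0.7,"tx":0,"ty":0,"tz":0,"spin":0},{"hand":0.7,"tx":0,"ty":0,"tz":0,"spin":0}]';python3 -m creep '[{"hand":0.7,"tx":0,"ty":0,"tz":0,"spin":-10},{"hand":0.7,"tx":0,"ty":0,"tz":0,"spin":-10},{"hand":0.7,"tx":0,"ty":0,"tz":0,"spin":-10},{"hand":0.7,"tx":0,"ty":0,"tz":0,"spin":-10},{"hand":0.7,"tx":0,"ty":0,"tz":0,"spin":-10}]';python3 -m creep '[{"hand":0.7,"tx":0,"ty":0,"tz":0,"spin":-10},{"hand":0.7,"tx":0,"ty":0,"tz":0,"spin":-10},{"hand":0.7,"tx":0,"ty":0,"tz":0,"spin":-10},{"hand":0.7,"tx":0,"ty":0,"tz":0,"spin":-10},{"hand":0,"tx":0,"ty":0,"tz":0,"spin":0}]';python3 -m creep '[{"hand":0,"tx":0,"ty":0,"tz":0,"spin":0},{"hand":0,"tx":0,"ty":0,"tz":0,"spin":0},{"hand":0,"tx":0,"ty":0,"tz":0,"spin":0}]'; python3 -c "
from h import *
plan(531,271.6)"
```

```text
time: 76.6
tool_pos: [630.1, -398.5, 33.5]
tcp_rot: [3.141, -0.003, -0.484]
contact_force: [1.3, 1.7, -0.4]
grip_width: 53.2
finger_force: 0.4
time: 77.1
tool_pos: [628.9, -397.9, 31.2]
tcp_rot: [-3.142, 0.001, -0.485]
contact_force: [-0.8, 0.1, 0.0]
grip_width: 62.7
finger_force: 0.0
time: 77.72
tool_pos: [628.9, -397.9, 30.9]
tcp_rot: [-3.141, 0.001, 0.394]
contact_force: [-0.1, -0.2, -0.2]
grip_width: 64.3
finger_force: 0.0
time: 78.35
tool_pos: [628.9, -397.9, 31.0]
tcp_rot: [-3.141, -0.0, 1.084]
contact_force: [0.0, -0.3, -0.1]
grip_width: 58.5
finger_force: 0.0
time: 78.72
tool_pos: [629.1, -397.9, 31.3]
tcp_rot: [-3.141, -0.0, 1.085]
contact_force: [0.2, -0.3, -0.7]
grip_width: 49.1
finger_force: 30.0
t 78.7 tcp [ 629.1 -397.9   31.3] yaw 62.2 w 49.1 f [ 0.2 -0.3 -0.7] | spin 0.0 tx 0.5462 ty -0.3993
```

```bash
python3 -m creep '[{"hand":0,"tx":0,"ty":0,"tz":-0.03,"spin":0},{"hand":0,"tx":0,"ty":0,"tz":-0.03,"spin":0},{"hand":0,"tx":0.0455,"ty":-0.0333,"tz":-0.02,"spin":0},{"hand":0,"tx":0.0455,"ty":-0.0333,"tz":-0.02,"spin":0},{"hand":0,"tx":0.0455,"ty":-0.0333,"tz":-0.02,"spin":0}]';python3 -m creep '[{"hand":0,"tx":0.0455,"ty":-0.0333,"tz":-0.025,"spin":0},{"hand":0,"tx":0.0455,"ty":-0.0333,"tz":-0.025,"spin":0},{"hand":0,"tx":0.0455,"ty":-0.0333,"tz":-0.025,"spin":0},{"hand":0,"tx":0.0455,"ty":-0.0333,"tz":-0.025,"spin":0},{"hand":0,"tx":0.0455,"ty":-0.0333,"tz":-0.025,"spin":0}]';python3 -m creep '[{"hand":0,"tx":0.0455,"ty":-0.0333,"tz":-0.02,"spin":0},{"hand":0,"tx":0,"ty":0,"tz":0,"spin":0},{"hand":0,"tx":0,"ty":0,"tz":0,"spin":0}]';python3 -c "
from h import *
plan(531,271.6)"
```

```text
time: 79.35
tool_pos: [603.9, -229.0, 152.2]
tcp_rot: [3.141, -0.0, 1.085]
contact_force: [1.1, 0.7, -0.3]
grip_width: 49.4
finger_force: 30.0
time: 79.97
tool_pos: [562.5, 50.0, 277.6]
tcp_rot: [3.141, -0.0, 1.085]
contact_force: [1.0, 0.5, -0.5]
grip_width: 49.5
finger_force: 30.0
time: 80.35
tool_pos: [554.7, 103.7, 296.2]
tcp_rot: [-3.142, 0.001, 1.086]
contact_force: [0.1, 0.5, -0.9]
grip_width: 49.1
finger_force: 30.0
t 80.3 tcp [554.7 103.7 296.2] yaw 62.2 w 49.1 f [ 0.1  0.5 -0.9] | spin 0.0 tx 0.1375 ty -0.0991
```

```bash
python3 -m creep '[{"hand":0,"tx":0.0458,"ty":-0.033,"tz":0,"spin":0},{"hand":0,"tx":0.0458,"ty":-0.033,"tz":0,"spin":0},{"hand":0,"tx":0.0458,"ty":-0.033,"tz":0,"spin":0},{"hand":0,"tx":0,"ty":0,"tz":0,"spin":0},{"hand":0,"tx":0,"ty":0,"tz":0,"spin":0}]';python3 -m creep '[{"hand":0,"tx":0,"ty":0,"tz":0.01,"spin":0},{"hand":0,"tx":0,"ty":0,"tz":0.01,"spin":0},{"hand":0,"tx":0,"ty":0,"tz":0,"spin":0},{"hand":0,"tx":0,"ty":0,"tz":0,"spin":0}]';python3 -c "
from h import *
plan(531,271.6)"
```

```text
time: 80.97
tool_pos: [531.8, 270.0, 295.6]
tcp_rot: [-3.141, 0.002, 1.084]
contact_force: [0.4, -0.9, -0.3]
grip_width: 49.5
finger_force: 30.0
time: 81.47
tool_pos: [531.4, 271.4, 276.6]
tcp_rot: [3.141, -0.0, 1.086]
contact_force: [0.1, -0.5, -0.9]
grip_width: 49.4
finger_force: 30.0
t 81.5 tcp [531.4 271.4 276.6] yaw 62.2 w 49.4 f [ 0.1 -0.5 -0.9] | spin 0.0 tx -0.0000 ty -0.0005
```

Underside is at about 245. The seat should come at TCP z of about 253.

```bash
python3 -m creep '[{"hand":0,"tx":0,"ty":-0.0004,"tz":0.008,"spin":0},{"hand":0,"tx":0,"ty":0,"tz":0.006,"spin":0},{"hand":0,"tx":0,"ty":0,"tz":0.004,"spin":0},{"hand":0,"tx":0,"ty":0,"tz":0,"spin":0},{"hand":0,"tx":0,"ty":0,"tz":0,"spin":0}]';python3 -m creep '[{"hand":0,"tx":0,"ty":0,"tz":0.003,"spin":0},{"hand":0,"tx":0,"ty":0,"tz":0,"spin":0},{"hand":0,"tx":0,"ty":0,"tz":0,"spin":0}]';python3 -m creep '[{"hand":0,"tx":0,"ty":0,"tz":0.002,"spin":0},{"hand":0,"tx":0,"ty":0,"tz":0,"spin":0},{"hand":0,"tx":0,"ty":0,"tz":0,"spin":0}]'
```

```text
time: 82.1
tool_pos: [531.0, 272.0, 258.7]
tcp_rot: [3.141, -0.0, 1.086]
contact_force: [-1.1, -0.1, -1.2]
grip_width: 49.3
finger_force: 30.0
time: 82.48
tool_pos: [530.9, 271.9, 255.5]
tcp_rot: [3.142, -0.0, 1.086]
contact_force: [1.1, -0.6, -1.1]
grip_width: 49.5
finger_force: 30.0
time: 82.85
tool_pos: [530.9, 271.9, 253.5]
tcp_rot: [-3.142, -0.0, 1.086]
contact_force: [0.2, 0.3, -0.8]
grip_width: 49.1
finger_force: 30.0
```

```bash
python3 -m creep '[{"hand":0,"tx":0,"ty":0,"tz":0.0008,"spin":0},{"hand":0,"tx":0,"ty":0,"tz":0,"spin":0},{"hand":0.75,"tx":0,"ty":0,"tz":0,"spin":0},{"hand":0.75,"tx":0,"ty":0,"tz":0,"spin":0},{"hand":0.75,"tx":0,"ty":0,"tz":0,"spin":0}]';python3 -m creep '[{"hand":0.75,"tx":0,"ty":0,"tz":-0.03,"spin":0},{"hand":0.75,"tx":0,"ty":0,"tz":-0.03,"spin":0},{"hand":0.75,"tx":-0.05,"ty":0.036,"tz":0,"spin":0},{"hand":0.75,"tx":-0.05,"ty":0.036,"tz":0,"spin":0},{"hand":0.75,"tx":-0.05,"ty":0.036,"tz":0,"spin":0}]';python3 -m creep '[{"hand":0.75,"tx":-0.05,"ty":0.036,"tz":0,"spin":0},{"hand":0.75,"tx":-0.05,"ty":0.036,"tz":0,"spin":0},{"hand":0.75,"tx":0,"ty":0,"tz":0,"spin":0}]';python3 -c "
from h import *
S=cap('scene');T=cap('top')
b=near(T,cmask(T,'red',110,40),proj(T,[531,272,258]),r=9);a=near(S,cmask(S,'red',110,40),proj(S,[531,272,258]),r=9);print(a,b,proj(T,[531,272,258]),proj(S,[531,272,258]),tri([S,T],[a,b]))
cv2.imwrite('pics/h5.png',np.hstack([cv2.resize(S['color'][170:330,300:460,::-1],(400,400),interpolation=2),cv2.resize(T['color'][100:260,100:260,::-1],(400,400),interpolation=2)]))"
```

```text
time: 83.48
tool_pos: [530.9, 271.9, 252.6]
tcp_rot: [-3.141, 0.0, 1.086]
contact_force: [0.0, 0.3, 0.0]
grip_width: 68.5
finger_force: 0.0
time: 84.1
tool_pos: [556.6, 87.2, 312.8]
tcp_rot: [3.141, -0.0, 1.087]
contact_force: [0.4, 0.3, -0.4]
grip_width: 68.5
finger_force: 0.0
time: 84.48
tool_pos: [573.9, -37.5, 312.2]
tcp_rot: [-3.142, 0.001, 1.08]
contact_force: [-0.5, -0.3, 0.3]
grip_width: 68.8
finger_force: 0.0
[390.71681416 226.94690265] [152.42307692 198.96153846] [151.90597265 198.81731803] [389.76369447 227.0239602 ] (array([530.04512163, 271.82265857, 257.6332727 ]), [np.float64(1.3085584017809582), np.float64(1.3085584017810747)])
```

View pics/h5.png

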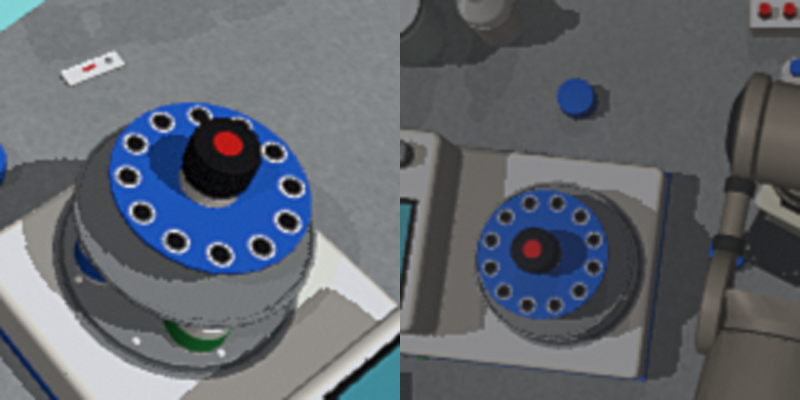

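The knob is seated level with its dot at z = 257.6 (258 expected), on top of the level disc, spacer and cover. The arm is clear, so I'm handing in.

```bash
python3 -c "
from plant import close_job
print(close_job())"
```

```text
the job is handed in; nothing more can be done
None
```

The work is done and handed in, but it will probably be judged a failure: at about 40 s I pulled back too low, a finger hit a bottle, and the wrist read about 175 N, over the 120 N limit. All four caps are closed top up in their own pockets, and the cover, spacer, disc and knob (which had been knocked aside) are on the spindle in order, level and fully down.

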